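Lay out a battery box before wiring

TASK

Lay out the battery box on its aluminium chassis, ready for wiring. Stand the cell module in the middle of the chassis, lengthwise along it; lay the insulating plate squarely on top of the module and the protection board, heat sink up, squarely on top of the plate. Set the fuse holder lengthwise, midway between the module and the output block with the two brass studs, and the contactor upright, midway between the module and the charging block with the round socket, both on the chassis's centre line; set every part down without dropping it, and leave the multimeter and the tape roll where they are.

Things in the scene. Friction and masses are not known exactly. Their poses are not given: they have to be found in the camera images.
- chassis: Bare aluminium chassis plate of the battery box, fixed to the bench, lying flat: 150 mm (its x) by 360 mm (its y, lengthwise) by 4 mm thick, with a 22 mm high upturned flange, 3 mm thick, at each short end and open long sides. Parts stand on its upper face, 4 mm above the bench. Origin: centre of its underside; z up. The middle of the plate is straight above the origin.
- output_block: Output block, fixed on the chassis at one of its two ends (which end varies): grey plastic, 84 mm (its x, with lugs) by 34 mm (its y, lengthwise of the chassis) by 24 mm, with TWO BRASS STUDS standing on top to 44 mm. Its centre is 157 mm from the chassis centre along the chassis length. Origin: centre of its underside; z up.
- charge_block: Charging block, fixed on the chassis at the other end: the same grey base (84 by 34 by 24 mm) with ONE ROUND STEEL MULTI-PIN SOCKET, 31 mm across at its collar, facing up to 42 mm. Its centre is 157 mm from the chassis centre along the chassis length. Origin: centre of its underside; z up.
- cell_module: Cell module, loose, standing upright: six round cells in black holders with nickel strips across the flat top; 42 mm (its x) by 62 mm (its y, lengthwise) by 70 mm high, about 0.32 kg. Take it across its 42 mm width. End for end it is the same. Origin: centre of its underside; z up.
- insulator: Insulating plate, loose, lying flat: plain white plastic, 40 mm (its x) by 60 mm (its y, lengthwise) by 8 mm thick with four dark corner holes, 30 g. Take it across its 40 mm width. Both ways round are the same. Origin: centre of its underside; z up.
- board: Protection board, loose, lying flat with the heat sink up: dark blue circuit board 38 mm (its x) by 58 mm (its y, lengthwise), 4 mm thick, with a finned aluminium heat sink 26 mm wide (x) by 36 mm long (y) on it, from 4 to 14 mm high, its centre 6 mm from the origin towards -y, and a white connector 22 by 6 mm, 11 mm high, at the +y end; 45 g. Take it across x, by the heat sink (26 mm) or the board's edges (38 mm). Origin: centre of its underside; z up.
- fuse_holder: Fuse holder, loose: black base 30 mm (its x) by 60 mm (its y, lengthwise) by 12 mm, with a clear cover 30 by 34 mm in the middle up to 30 mm high and a brass stud at each end to 24 mm; 90 g. Take it across its 30 mm width. End for end it is the same. Origin: centre of its underside; z up.
- contactor: Contactor, loose, standing upright: dark steel can 40 mm in diameter on a square steel flange 50 by 50 by 5 mm; can top 52 mm high, with a thin barrier and two copper studs on top to 65 mm; 0.25 kg, mass varies. Take it across the can above the flange. Origin: centre of its underside; z up.
- meter: Bystander: orange multimeter lying on its back, 170 mm (its x) by 84 mm (its y) by 46 mm high. Not to be moved. Origin: centre of its underside; z up.
- tape_roll: Bystander: roll of amber tape lying flat among the parts, 60 mm outside and 40 mm inside diameter, 19 mm high. Not to be moved. Origin: centre of its underside; z up.

How it is judged:
At the end, for the whole second after the job is handed in: Module mid-chassis (12 mm, 15 deg); plate centred on it, board on the plate, heat sink up (10 mm, 15 deg); fuse holder (15 deg) and contactor 73 mm from the output and charging block's centre, inner side, and on the centre line (15 mm); all upright, at rest (x of cell_module in the frame of chassis between -0.012 and 0.012 m and y of cell_module in the frame of chassis between -0.012 and 0.012 m and z of cell_module in the frame of chassis between 0 and 0.008 m and angle between each of cell_module, insulator, board, fuse_holder, contactor's own z axis and vertical below 0.1 rad and angle between the y axis of each of cell_module, fuse_holder and the y axis of chassis, either way round below 0.26 rad and x of insulator in the frame of cell_module between -0.01 and 0.01 m and y of insulator in the frame of cell_module between -0.01 and 0.01 m and z of insulator in the frame of cell_module between 0.066 and 0.074 m and angle between the y axis of insulator and the y axis of cell_module, either way round below 0.26 rad and x of board in the frame of insulator between -0.01 and 0.01 m and y of board in the frame of insulator between -0.01 and 0.01 m and z of board in the frame of insulator between 0.004 and 0.012 m and angle between the y axis of board and the y axis of insulator, either way round below 0.26 rad and x of fuse_holder in the frame of chassis between -0.015 and 0.015 m and z of fuse_holder in the frame of chassis between 0 and 0.008 m and horizontal distance between fuse_holder and output_block between 0.058 and 0.088 m and horizontal distance between each of fuse_holder, contactor and chassis below 0.105 m and x of contactor in the frame of chassis between -0.015 and 0.015 m and z of contactor in the frame of chassis between 0 and 0.008 m and horizontal distance between contactor and charge_block between 0.058 and 0.088 m and linear speed of each of cell_module, insulator, board, fuse_holder, contactor below 0.02 m/s and angular speed of each of cell_module, insulator, board, fuse_holder, contactor below 0.2 rad/s); the robot touches nothing.
It fails at once if the multimeter is pushed out of its place (more than 20 mm) (distance of meter from where it was at the start of the episode above 0.02 m).
It fails at once if the tape roll is pushed out of its place (more than 20 mm) (distance of tape_roll from where it was at the start of the episode above 0.02 m).
It fails at once if a part is dropped: it falls faster than 0.6 m/s (about 2 cm of fall) with no finger on it ((linear speed of cell_module above 0.6 m/s and contact force between the fingers and cell_module below 0.05 N) or (linear speed of insulator above 0.6 m/s and contact force between the fingers and insulator below 0.05 N) or (linear speed of board above 0.6 m/s and contact force between the fingers and board below 0.05 N) or (linear speed of fuse_holder above 0.6 m/s and contact force between the fingers and fuse_holder below 0.05 N) or (linear speed of contactor above 0.6 m/s and contact force between the fingers and contactor below 0.05 N)).
It also fails if it takes over 136 s, if anything falls off the work surface, if the arm or the gripper's body presses on something with over 40 N, if the wrist force passes 120 N, or if a joint passes its speed limit or range.

ROBOT

A 6-joint arm with a two-finger parallel gripper is mounted at the origin on the work surface. World frame = base frame: x ahead of the robot, y to its left, z up, the work surface at z = 0. Lengths are in m, angles in rad, forces in N, time in s.
With the tool pointing down it reaches from about 0.35 to 0.8 m from the base axis. Payload 7.3 kg.
Tool frame: the origin (TCP) lies at the very end of the fingers, on their centre line; the grasp point (between the pads) lies pinch_z behind it (pinch_z is the distance from the TCP to the grasp point, in m); z points along the fingers, y is the line along which they close (so a half turn about z gives the same grasp; the last joint's range is limited). The gripper opens to 85 mm and grips with 20 to 120 N. Pads are 22 mm wide; open, the fingers measure 114 mm over their backs; the gripper's body (76 mm by 85 mm) begins 54 mm behind the grasp point. The pads swing forward as they close: fully open they stand 13 mm farther back than shut.
Start: joints at [-1.251, 0.342, 1.524, -0, 1.275, -0.146], TCP at [0.236, -0.469, 0.231] pointing down, gripper open.
Joint ranges: [-2.53, 2.53], [-0.77, 2.02], [0.04, 2.7], [-1, 4.14], [0.28, 2.66], [-3.11, 3.11]. Speed limits (rad/s): [2.57, 2.57, 3.14, 3.14, 3.14, 3.14].

INTERFACE

Orientations are given as a unit quaternion [w, x, y, z].
In Python, from cell import * gives the robot as it stands.
- The arm moves only by the tool play_rows, never from a script. Its argument "moves" is a list of rows, each an object of numbers: "dx", "dy", "dz": the shift along the tool's x, y, z in mm; "rx", "ry", "rz": the turn, a rotation vector about the tool's x, y, z in rad; "grip": the opening, from 0 (shut) to 1 (fully open). A call has 1 to 8 rows; each row is the pose to reach, as a shift and turn from the pose commanded when the call began, along the tool's axes at that moment; what a row does not reach only later rows make up. A row lasts 1/12 s, in which the tool goes at most 41.7 mm and 7.16 degrees, less where a joint would pass 70% of its speed; a pose out of reach is approached as far as the arm can. A call with a gripper value outside its range is refused whole. The fingers move at their own pace and stop on an object; the grip force is fixed at half the most. Time passes only in rows, so rows that repeat a pose let the fingers close. It gives the time, the measured TCP pose, the force, the opening and the grip force at its end, in the units of the state.
- get_state(): the state, without advancing time (a new reading comes with each control period).
- snapshot(name): name is "side" or "top"; returns (picture, depth): 400x640x3 uint8, red, green, blue; 400x640 float32, m along the optical axis (not along the pixel's ray), 0 where there is no reading.
- camera_info(name): a dict with "K" (3x3 intrinsics, pixels), "rvec" (rotation vector, rad) and "tvec" (3), from world to camera coordinates, as OpenCV has them. Camera axes: x right, y down, z forward; pixel columns grow to the right and rows downward; lengths in m; the calibration is good to about 2 mm. A picture is of the moment at which its call begins. camera_info takes no time and is no camera call.
- job_done(): hands the job in; it is judged then, once.
The state is a dict: "time": time; "joint_pos": joint angles; "dq": joint speeds; "effort": joint torques, N m; "position": TCP position; "tcp_rot": TCP orientation; "contact_force": force on the tool from outside, world axes, zero at the start; "ft_torque": the same for the moment, N m; "finger_gap": finger opening in m; "grip_force": force on a finger pad.
Only numpy, scipy, OpenCV 4.12 (cv2) and the standard library are available. Lean on these libraries where they do the work, as an engineer would, in place of code of your own. Each camera call takes 0.05 s, during which the arm holds its last target. There are 200 camera calls.

## Working session

There is one attempt and no reset: what is moved stays moved. The work goes in short steps, Python scripts to look and compute and a tool call to move; the robot and the scene stay as the last step left them, time stands still between calls to the robot, and variables do not carry over. Pictures are saved under pics/ and viewed, at most 14 in all, crops included, and the job is handed in when it is done.

Besides the shell and the picture viewer there is one more tool, called as a command line: name --argument value ..., lists and objects as JSON in quotes. play_rows: Moves the arm, as the interface text tells. Its arguments: {"type":"object","properties":{"moves":{"type":"array","items":{"type":"object","properties":{"dx":{"type":"number"},"dy":{"type":"number"},"dz":{"type":"number"},"rx":{"type":"number"},"ry":{"type":"number"},"rz":{"type":"number"},"grip":{"type":"number"}}}}},"required":["moves"]}

```bash
mkdir -p pics; ls; cat > h.py <<'E'
from cell import *
import numpy as np, cv2
def snap(n):
    im,d=snapshot(n); return im,d
def world(n,d):
    c=camera_info(n);K=np.array(c["K"]);R=cv2.Rodrigues(np.array(c["rvec"],float))[0];t=np.array(c["tvec"],float).ravel()
    v,u=np.mgrid[:d.shape[0],:d.shape[1]]
    P=np.stack([(u-K[0,2])/K[0,0]*d,(v-K[1,2])/K[1,1]*d,d],-1)
    W=(P-t)@R
    W[d<=0]=np.nan
    return W
E
python3 - <<'E'
from h import *
s=get_state();print({k:np.round(v,3) for k,v in s.items()})
for n in("top","side"):
    im,d=snap(n);cv2.imwrite(f"pics/{n}0.png",im[...,::-1]);np.save(f"{n}_d.npy",d);np.save(f"{n}_i.npy",im)
    c=camera_info(n);R=cv2.Rodrigues(np.array(c["rvec"],float))[0];print(n,-R.T@np.array(c["tvec"]).ravel(),R[2])
E
```

```text
pics
{'time': np.float64(0.0), 'joint_pos': array([-1.251,  0.343,  1.525,  0.   ,  1.275, -0.146]), 'dq': array([ 0.   ,  0.001,  0.001, -0.001,  0.001, -0.   ]), 'effort': array([ 2.0000e-03, -4.3367e+01, -2.4601e+01,  0.0000e+00,  8.0000e-03,
       -0.0000e+00]), 'position': array([ 0.236, -0.469,  0.231]), 'tcp_rot': array([-0.001,  0.973,  0.231, -0.   ]), 'contact_force': array([0.593, 1.273, 0.309]), 'ft_torque': array([-0.002,  0.003, -0.035]), 'grip_force': np.float64(0.0), 'finger_gap': np.float64(0.085)}
top [0.44414383 0.01433238 1.4225076 ] [ 0.08894398  0.01718956 -0.99588829]
side [0.09187468 0.9301109  0.85494425] [ 0.34823528 -0.70458176 -0.61830149]
```

View pics/top0.png

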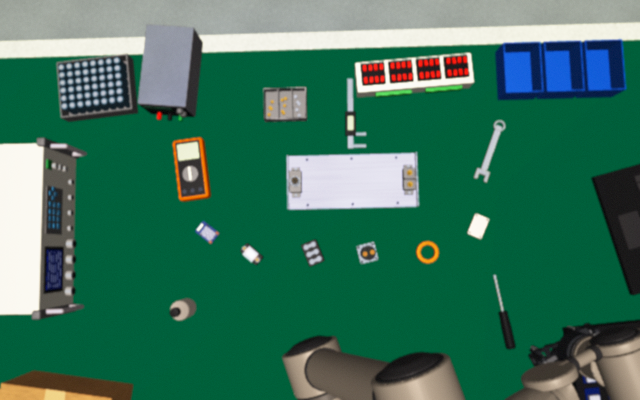

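View pics/side0.png

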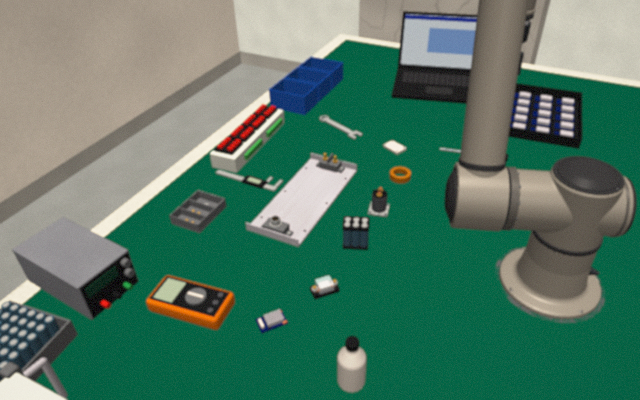

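The top view (up is +x, left is +y) shows the chassis at about (352,181). The output block with studs is at (409,178) and the charging block at (294,181). The board is at (207,232), fuse at (251,254), module at (312,253), contactor at (367,253), tape at (428,252) and insulator at (479,226).

```bash
python3 - <<'E'
from h import *
im=np.load("top_i.npy");d=np.load("top_d.npy");W=world("top",d)
def crop(u,v,r,s): return cv2.resize(im[v-r:v+r,u-r:u+r,::-1],None,fx=s,fy=s,interpolation=cv2.INTER_CUBIC)
C={'board':(207,232),'fuse':(251,254),'module':(312,253),'cont':(367,253),'tape':(428,252),'ins':(479,226)}
t=[crop(*C[k],22,6) for k in C]
t=np.vstack([np.hstack(t[:3]),np.hstack(t[3:])]);cv2.imwrite("pics/crops.png",t)
hsv=cv2.cvtColor(im,cv2.COLOR_RGB2HSV)
green=(abs(hsv[...,0].astype(int)-77)<15)&(hsv[...,1]>120)
print(np.nanmedian(W[green&(W[...,0]<.8)&(W[...,0]>.4)][:,2]))
def rep(k,u,v,r,nm=None):
    m=np.zeros(green.shape,np.uint8);m[v-r[1]:v+r[1],u-r[0]:u+r[0]]=1
    m&=(~green).astype(np.uint8)
    n,l,st,_=cv2.connectedComponentsWithStats(m);i=1+np.argmax(st[1:,4]);mm=l==i
    p=W[mm];z=p[:,2];print(k,"n",mm.sum(),"zpct",np.round(np.nanpercentile(z,[5,25,50,75,95,99]),3))
    for name,q in(("all",p),("top",p[z>np.nanpercentile(z,95)-.008])):
        q=q[~np.isnan(q[:,0])]
        c,s,a=cv2.minAreaRect((q[:,:2]*1000).astype(np.float32));print("  ",name,np.round(c,1),np.round(s,1),round(a,1),"mean",np.round(q.mean(0)*1000,1))
for k in C: rep(k,*C[k],(18,18))
rep('chassis',352,181,(72,40));rep('out',409,179,(9,18));rep('chg',294,181,(9,18));rep('meter',190,169,(26,40))
E
```

```text
0.000621239967512543
board n 326 zpct [-0.     0.004  0.008  0.012  0.017  0.021]
   all [505.6 366.4] [63.2 41.8] 51.8 mean [505.2 364.6   8.3]
   top [506.  366.6] [54.7 31.8] 52.4 mean [504.9 364.6  13.7]
fuse n 279 zpct [0.    0.014 0.026 0.031 0.034 0.037]
   all [442.  244.8] [65.2 36.8] 48.6 mean [441.8 240.5  22.1]
   top [442.6 240.6] [50.8 29.5] 47.6 mean [443.2 241.2  30.9]
module n 381 zpct [0.065 0.068 0.07  0.072 0.075 0.077]
   all [440.9  72.3] [63.2 46. ] 21.0 mean [441.8  70.3  69. ]
   top [442.   70.6] [61.  41.6] 20.4 mean [442.1  70.7  71. ]
cont n 393 zpct [-0.002  0.004  0.01   0.058  0.064  0.067]
   all [438.4 -77.9] [54.8 55.3] 12.2 mean [438.6 -76.2  28.8]
   top [438.5 -77.3] [35.5 36. ] 44.5 mean [438.8 -77.5  60.1]
tape n 368 zpct [-0.003  0.002  0.016  0.02   0.023  0.025]
   all [ 436.4 -244.2] [66.4 65.3] 43.9 mean [ 436.4 -242.1   12.1]
   top [ 437.3 -241.6] [57.5 57.1] 89.6 mean [ 436.6 -241.1   19.6]
ins n 420 zpct [-0.002  0.004  0.007  0.009  0.013  0.014]
   all [ 505.4 -386.7] [48.7 69. ] 65.8 mean [ 504.7 -385.1    6.2]
   top [ 506.3 -385.9] [43.3 64. ] 65.0 mean [ 505.4 -384.2    8.7]
chassis n 7332 zpct [-0.001  0.003  0.005  0.008  0.028  0.045]
   all [639.2 -42.7] [157.6 372.3] 0.1 mean [638.2 -42.2   7. ]
   top [638.  -41.3] [360.  147.7] 89.8 mean [637.  -39.7  30.9]
out n 648 zpct [0.    0.006 0.018 0.029 0.041 0.049]
   all [ 641.4 -199.6] [ 49.  101.7] 86.8 mean [ 639.3 -197.7   18.3]
   top [ 637.5 -198.5] [47.6 33.1] 1.9 mean [ 639.1 -197.7   41.6]
chg n 609 zpct [0.001 0.007 0.022 0.03  0.047 0.05 ]
   all [643.1 120.1] [ 45.9 101.6] 89.0 mean [641.8 118.6  20.1]
   top [638.7 116.1] [22.  22.2] 6.0 mean [639.1 115.9  47.2]
meter n 2096 zpct [0.003 0.034 0.037 0.04  0.045 0.048]
   all [685.4 409.5] [182.   97.2] 6.6 mean [679.1 401.2  34.6]
   top [680.7 402.4] [165.8  80.7] 6.3 mean [678.5 403.   40.7]
```

View pics/crops.png

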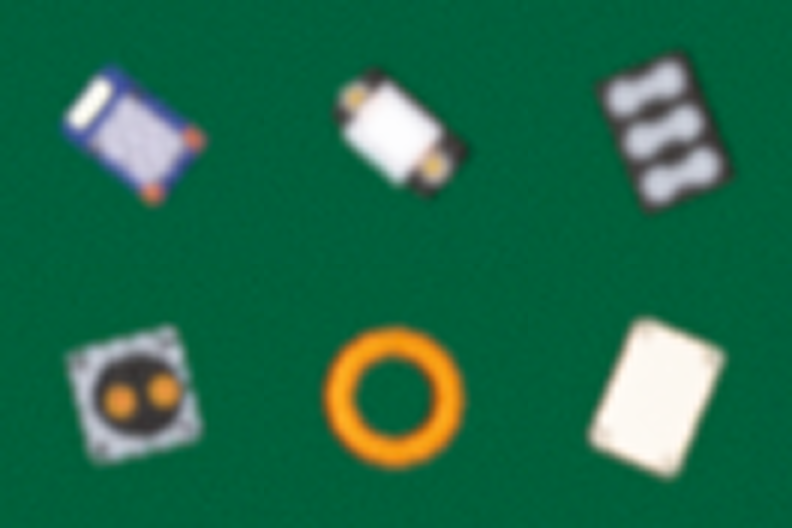

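The crops show the module's long axis heading about +20° from world x. The fuse is at about +48° and the board at about +52°, with its connector toward +x+y. The insulator is at about -25°, and the tape is clear of everything. Next I'll write a planning helper.

```bash
cat >> h.py <<'E'
def pose():
    s=get_state();w,x,y,z=s["tcp_rot"];p=np.array(s["position"])*1000
    return p,np.degrees(np.arctan2(2*(x*y+w*z),1-2*(y*y+z*z))),s
def plan(*wp):
    "waypoints x,y,z mm, heading deg of tool x (tool down) -> tool-axis shifts"
    p,a,s=pose();print("now",p.round(1),round(a,1),"t",round(s["time"],2),"gap",round(s["finger_gap"]*1000,1),"F",np.round(s["contact_force"],1),"gf",round(s["grip_force"],1),"q",np.round(s["joint_pos"],2))
    for x,y,z,b in wp:
        D=np.array([x,y,z])-p;c,n=np.cos(np.radians(a)),np.sin(np.radians(a))
        da=(b-a+180)%360-180
        print(" dx %.1f dy %.1f dz %.1f rz %.3f"%(c*D[0]+n*D[1],n*D[0]-c*D[1],-D[2],-np.radians(da)),"rows~",int(max(np.ceil(np.linalg.norm(D)/40),np.ceil(abs(da)/7)))+1)
        p=np.array([x,y,z],float);a=b
E
python3 - <<'E'
import cell
print([ (k,v) for k,v in vars(cell).items() if not k.startswith('__') and not callable(v)])
from h import *
plan((442,70.5,130,20.4),(442,70.5,30,20.4),(442,70.5,150,20.4),(638.5,-41,150,90))
E
```

```text
[('pinch_z', 0.0187)]
now [ 235.7 -468.7  230.7] 26.7 t 0.1 gap 85.3 F [-0.1 -0.2  1.2] gf 0.0 q [-1.25  0.34  1.52 -0.    1.28 -0.15]
 dx 426.5 dy -389.1 dz 100.7 rz 0.110 rows~ 16
 dx 0.0 dy 0.0 dz 100.0 rz -0.000 rows~ 4
 dx 0.0 dy 0.0 dz -120.0 rz -0.000 rows~ 4
 dx 145.3 dy 173.0 dz -0.0 rz -1.215 rows~ 11
```

play_rows --moves '[{"dx": 213,"dy": -194.5,"dz": 50,"rz": 0.055},{"dx": 213,"dy": -194.5,"dz": 50,"rz": 0.055},{"dx": 213,"dy": -194.5,"dz": 50,"rz": 0.055},{"dx": 213,"dy": -194.5,"dz": 50,"rz": 0.055},{"dx": 213,"dy": -194.5,"dz": 50,"rz": 0.055},{"dx": 213,"dy": -194.5,"dz": 50,"rz": 0.055},{"dx": 213,"dy": -194.5,"dz": 50,"rz": 0.055},{"dx": 213,"dy": -194.5,"dz": 50,"rz": 0.055}]'

```text
invalid input
```

```bash
python3 -c "
from h import *
plan((442,70.5,130,20.4),(442,70.5,30,20.4))"
```

```text
now [ 235.7 -468.7  230.7] 26.7 t 0.1 gap 85.3 F [-0.1 -0.2  1.2] gf 0.0 q [-1.25  0.34  1.52 -0.    1.28 -0.15]
 dx 426.5 dy -389.1 dz 100.7 rz 0.110 rows~ 16
 dx 0.0 dy 0.0 dz 100.0 rz -0.000 rows~ 4
```

play_rows --moves '[{"dx": 213,"dy": -194,"dz": 50,"rx": 0,"ry": 0,"rz": 0.055,"grip": 1},{"dx": 213,"dy": -194,"dz": 50,"rx": 0,"ry": 0,"rz": 0.055,"grip": 1},{"dx": 213,"dy": -194,"dz": 50,"rx": 0,"ry": 0,"rz": 0.055,"grip": 1},{"dx": 213,"dy": -194,"dz": 50,"rx": 0,"ry": 0,"rz": 0.055,"grip": 1},{"dx": 213,"dy": -194,"dz": 50,"rx": 0,"ry": 0,"rz": 0.055,"grip": 1},{"dx": 213,"dy": -194,"dz": 50,"rx": 0,"ry": 0,"rz": 0.055,"grip": 1},{"dx": 213,"dy": -194,"dz": 50,"rx": 0,"ry": 0,"rz": 0.055,"grip": 1},{"dx": 213,"dy": -194,"dz": 50,"rx": 0,"ry": 0,"rz": 0.055,"grip": 1}]'

```text
time: 0.77
position: [0.3392, -0.1934, 0.1799]
tcp_rot: [-0.002, 0.978, 0.207, -0.001]
contact_force: [-0.8, 0.3, 0.2]
finger_gap: 0.0856
grip_force: 0.0
```

```bash
python3 -c "
from h import *
plan((442,70.5,130,20.4),(442,70.5,30,20.4))"
```

```text
now [ 339.2 -193.4  179.9] 23.9 t 0.77 gap 85.6 F [-0.8  0.3  0.2] gf 0.0 q [-0.72  0.16  1.94  0.    1.05  0.44]
 dx 200.8 dy -199.7 dz 49.9 rz 0.061 rows~ 9
 dx 0.0 dy 0.0 dz 100.0 rz -0.000 rows~ 4
```

play_rows --moves '[{"dx": 204,"dy": -205,"dz": 50,"rx": 0,"ry": 0,"rz": 0.061,"grip": 1},{"dx": 204,"dy": -205,"dz": 50,"rx": 0,"ry": 0,"rz": 0.061,"grip": 1},{"dx": 204,"dy": -205,"dz": 50,"rx": 0,"ry": 0,"rz": 0.061,"grip": 1},{"dx": 204,"dy": -205,"dz": 50,"rx": 0,"ry": 0,"rz": 0.061,"grip": 1},{"dx": 204,"dy": -205,"dz": 50,"rx": 0,"ry": 0,"rz": 0.061,"grip": 1},{"dx": 204,"dy": -205,"dz": 50,"rx": 0,"ry": 0,"rz": 0.061,"grip": 1},{"dx": 204,"dy": -205,"dz": 50,"rx": 0,"ry": 0,"rz": 0.061,"grip": 1},{"dx": 204,"dy": -205,"dz": 50,"rx": 0,"ry": 0,"rz": 0.061,"grip": 1}]'

```text
time: 1.43
position: [0.4452, 0.0746, 0.1301]
tcp_rot: [-0.001, 0.984, 0.177, 0.0]
contact_force: [-1.0, -0.3, -0.5]
finger_gap: 0.0855
grip_force: 0.0
```

play_rows --moves '[{"dx": 0,"dy": 0,"dz": 0,"rx": 0,"ry": 0,"rz": 0,"grip": 1},{"dx": 0,"dy": 0,"dz": 0,"rx": 0,"ry": 0,"rz": 0,"grip": 1},{"dx": 0,"dy": 0,"dz": 0,"rx": 0,"ry": 0,"rz": 0,"grip": 1}]'

```text
time: 1.68
position: [0.4439, 0.0682, 0.1313]
tcp_rot: [0.0, 0.985, 0.173, -0.0]
contact_force: [-0.0, -1.1, 0.3]
finger_gap: 0.0852
grip_force: 0.0
```

```bash
python3 -c "
from h import *
plan((442,70.5,130,20.4),(442,70.5,30,20.4))"
```

```text
now [443.9  68.2 131.3] 20.0 t 1.68 gap 85.2 F [-0.  -1.1  0.3] gf 0.0 q [-0.02  0.32  1.87 -0.    0.95  1.2 ]
 dx -1.0 dy -2.8 dz 1.3 rz -0.007 rows~ 2
 dx 0.0 dy 0.0 dz 100.0 rz -0.000 rows~ 4
```

play_rows --moves '[{"dx": -1,"dy": -3,"dz": 35,"rx": 0,"ry": 0,"rz": -0.005,"grip": 1},{"dx": -1,"dy": -3,"dz": 70,"rx": 0,"ry": 0,"rz": -0.005,"grip": 1},{"dx": -1,"dy": -3,"dz": 100,"rx": 0,"ry": 0,"rz": -0.005,"grip": 1},{"dx": -1,"dy": -3,"dz": 100,"rx": 0,"ry": 0,"rz": -0.005,"grip": 0},{"dx": -1,"dy": -3,"dz": 100,"rx": 0,"ry": 0,"rz": -0.005,"grip": 0},{"dx": -1,"dy": -3,"dz": 100,"rx": 0,"ry": 0,"rz": -0.005,"grip": 0},{"dx": -1,"dy": -3,"dz": 100,"rx": 0,"ry": 0,"rz": -0.005,"grip": 0},{"dx": -1,"dy": -3,"dz": 100,"rx": 0,"ry": 0,"rz": -0.005,"grip": 0}]'

```text
time: 2.35
position: [0.4438, 0.0712, 0.0334]
tcp_rot: [0.001, 0.984, 0.176, 0.002]
contact_force: [-1.0, -3.2, 8.2]
finger_gap: 0.0413
grip_force: 61.2
```

play_rows --moves '[{"dx": 0,"dy": 0,"dz": 0,"rx": 0,"ry": 0,"rz": 0,"grip": 0},{"dx": 0,"dy": 0,"dz": 0,"rx": 0,"ry": 0,"rz": 0,"grip": 0},{"dx": 0,"dy": 0,"dz": 0,"rx": 0,"ry": 0,"rz": 0,"grip": 0},{"dx": 0,"dy": 0,"dz": 0,"rx": 0,"ry": 0,"rz": 0,"grip": 0}]'

```text
time: 2.68
position: [0.4437, 0.0712, 0.0334]
tcp_rot: [0.001, 0.984, 0.177, 0.002]
contact_force: [-0.4, -4.9, 7.4]
finger_gap: 0.041
grip_force: 61.2
```

```bash
python3 -c "
from h import *
plan((442,70.5,130,20.4),(540,15,130,55),(638.5,-41,130,90),(638.5,-41,34,90))"
```

```text
now [443.7  71.2  33.4] 20.3 t 2.68 gap 41.0 F [-0.4 -4.9  7.4] gf 61.2 q [-0.01  0.49  1.97 -0.    0.68  1.21]
 dx -1.9 dy 0.1 dz -96.6 rz -0.001 rows~ 4
 dx 72.5 dy 86.2 dz -0.0 rz -0.604 rows~ 6
 dx 10.6 dy 112.8 dz -0.0 rz -0.611 rows~ 6
 dx 0.0 dy 0.0 dz 96.0 rz -0.000 rows~ 4
```

play_rows --moves '[{"dx": 0,"dy": 0,"dz": -15,"rx": 0,"ry": 0,"rz": 0,"grip": 0},{"dx": 0,"dy": 0,"dz": -40,"rx": 0,"ry": 0,"rz": 0,"grip": 0},{"dx": 0,"dy": 0,"dz": -70,"rx": 0,"ry": 0,"rz": 0,"grip": 0},{"dx": 0,"dy": 0,"dz": -97,"rx": 0,"ry": 0,"rz": 0,"grip": 0}]'

```text
time: 3.02
position: [0.4419, 0.0718, 0.1304]
tcp_rot: [0.0, 0.984, 0.176, 0.0]
contact_force: [0.2, -0.1, -3.9]
finger_gap: 0.041
grip_force: 61.7
```

play_rows --moves '[{"dx": 12,"dy": 14,"dz": 0,"rx": 0,"ry": 0,"rz": -0.1,"grip": 0},{"dx": 24,"dy": 28,"dz": 0,"rx": 0,"ry": 0,"rz": -0.2,"grip": 0},{"dx": 36,"dy": 42,"dz": 0,"rx": 0,"ry": 0,"rz": -0.3,"grip": 0},{"dx": 48,"dy": 57,"dz": 0,"rx": 0,"ry": 0,"rz": -0.4,"grip": 0},{"dx": 60,"dy": 71,"dz": 0,"rx": 0,"ry": 0,"rz": -0.5,"grip": 0},{"dx": 71,"dy": 86,"dz": 0,"rx": 0,"ry": 0,"rz": -0.605,"grip": 0}]'

```text
time: 3.52
position: [0.5393, 0.0155, 0.1292]
tcp_rot: [0.0, 0.886, 0.464, 0.0]
contact_force: [-0.2, -1.0, -3.8]
finger_gap: 0.0414
grip_force: 61.7
```

play_rows --moves '[{"dx": 2,"dy": 19,"dz": 0,"rx": 0,"ry": 0,"rz": -0.1,"grip": 0},{"dx": 4,"dy": 38,"dz": 0,"rx": 0,"ry": 0,"rz": -0.2,"grip": 0},{"dx": 6,"dy": 57,"dz": 0,"rx": 0,"ry": 0,"rz": -0.3,"grip": 0},{"dx": 8,"dy": 76,"dz": 0,"rx": 0,"ry": 0,"rz": -0.4,"grip": 0},{"dx": 10,"dy": 95,"dz": 0,"rx": 0,"ry": 0,"rz": -0.5,"grip": 0},{"dx": 11,"dy": 113,"dz": 0,"rx": 0,"ry": 0,"rz": -0.61,"grip": 0},{"dx": 11,"dy": 113,"dz": 0,"rx": 0,"ry": 0,"rz": -0.61,"grip": 0},{"dx": 11,"dy": 113,"dz": 0,"rx": 0,"ry": 0,"rz": -0.61,"grip": 0}]'

```text
time: 4.18
position: [0.6375, -0.0404, 0.1285]
tcp_rot: [-0.0, 0.708, 0.706, -0.0]
contact_force: [0.7, 0.7, -4.1]
finger_gap: 0.0409
grip_force: 62.0
```

```bash
python3 -c "
from h import *
plan((638.5,-41,38,90))
im,d=snap('side');cv2.imwrite('pics/s1.png',cv2.resize(im[130:290,200:440,::-1],None,fx=3,fy=3))"
```

```text
now [637.5 -40.4 128.5] 89.8 t 4.18 gap 40.9 F [ 0.7  0.7 -4.1] gf 62.0 q [-0.18  0.64  1.33  0.    1.18 -0.18]
 dx -0.6 dy 1.0 dz 90.5 rz -0.003 rows~ 4
```

View pics/s1.png

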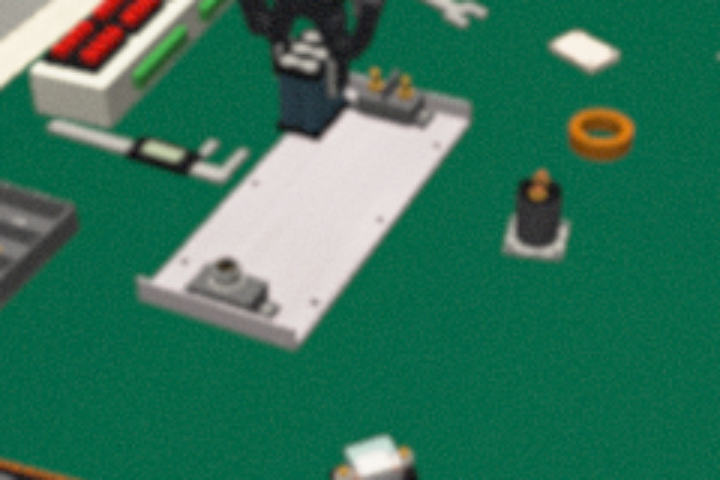

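The side view shows the module held upright above mid-chassis, at crop (308,85). Lowering it now.

play_rows --moves '[{"dx": -0.5,"dy": 1,"dz": 30,"rx": 0,"ry": 0,"rz": 0,"grip": 0},{"dx": -0.5,"dy": 1,"dz": 60,"rx": 0,"ry": 0,"rz": 0,"grip": 0},{"dx": -0.5,"dy": 1,"dz": 80,"rx": 0,"ry": 0,"rz": 0,"grip": 0},{"dx": -0.5,"dy": 1,"dz": 86,"rx": 0,"ry": 0,"rz": 0,"grip": 0},{"dx": -0.5,"dy": 1,"dz": 88,"rx": 0,"ry": 0,"rz": 0,"grip": 0},{"dx": -0.5,"dy": 1,"dz": 89,"rx": 0,"ry": 0,"rz": 0,"grip": 0},{"dx": -0.5,"dy": 1,"dz": 89,"rx": 0,"ry": 0,"rz": 0,"grip": 0},{"dx": -0.5,"dy": 1,"dz": 89,"rx": 0,"ry": 0,"rz": 0,"grip": 0}]'

```text
time: 4.9
position: [0.6395, -0.0406, 0.0411]
tcp_rot: [0.001, 0.708, 0.707, 0.001]
contact_force: [-0.2, -0.6, -2.9]
finger_gap: 0.0412
grip_force: 62.1
```

play_rows --moves '[{"dx": 0,"dy": 0,"dz": 1,"rx": 0,"ry": 0,"rz": 0,"grip": 0},{"dx": 0,"dy": 0,"dz": 2,"rx": 0,"ry": 0,"rz": 0,"grip": 0},{"dx": 0,"dy": 0,"dz": 2,"rx": 0,"ry": 0,"rz": 0,"grip": 0}]'

```text
time: 5.15
position: [0.6386, -0.0405, 0.0376]
tcp_rot: [0.0, 0.707, 0.707, 0.0]
contact_force: [-0.3, 0.2, -3.4]
finger_gap: 0.0414
grip_force: 62.1
```

play_rows --moves '[{"dx": 0,"dy": 0,"dz": 1,"rx": 0,"ry": 0,"rz": 0,"grip": 0},{"dx": 0,"dy": 0,"dz": 1,"rx": 0,"ry": 0,"rz": 0,"grip": 0},{"dx": 0,"dy": 0,"dz": 1,"rx": 0,"ry": 0,"rz": 0,"grip": 0}]'

```text
time: 5.4
position: [0.6386, -0.0406, 0.0374]
tcp_rot: [0.0, 0.707, 0.707, 0.0]
contact_force: [-3.1, -0.6, 6.1]
finger_gap: 0.0414
grip_force: 63.1
```

play_rows --moves '[{"dx": 0,"dy": 0,"dz": 0,"rx": 0,"ry": 0,"rz": 0,"grip": 1},{"dx": 0,"dy": 0,"dz": 0,"rx": 0,"ry": 0,"rz": 0,"grip": 1},{"dx": 0,"dy": 0,"dz": 0,"rx": 0,"ry": 0,"rz": 0,"grip": 1},{"dx": 0,"dy": 0,"dz": 0,"rx": 0,"ry": 0,"rz": 0,"grip": 1},{"dx": 0,"dy": 0,"dz": -30,"rx": 0,"ry": 0,"rz": 0,"grip": 1},{"dx": 0,"dy": 0,"dz": -65,"rx": 0,"ry": 0,"rz": 0,"grip": 1},{"dx": 0,"dy": 0,"dz": -100,"rx": 0,"ry": 0,"rz": 0,"grip": 1}]'

```text
time: 5.98
position: [0.6379, -0.0404, 0.1365]
tcp_rot: [-0.001, 0.707, 0.707, -0.001]
contact_force: [0.8, -0.6, -0.1]
finger_gap: 0.0849
grip_force: 0.0
```

play_rows --moves '[{"dx": -7,"dy": -35,"dz": 0,"rx": 0,"ry": 0,"rz": 0,"grip": 1},{"dx": -14,"dy": -70,"dz": 0,"rx": 0,"ry": 0,"rz": 0,"grip": 1},{"dx": -21,"dy": -105,"dz": 0,"rx": 0,"ry": 0,"rz": 0,"grip": 1},{"dx": -28,"dy": -140,"dz": 0,"rx": 0,"ry": 0,"rz": 0,"grip": 1},{"dx": -34,"dy": -175,"dz": 0,"rx": 0,"ry": 0,"rz": 0,"grip": 1},{"dx": -37,"dy": -200,"dz": 0,"rx": 0,"ry": 0,"rz": 0,"grip": 1},{"dx": -37,"dy": -200,"dz": 0,"rx": 0,"ry": 0,"rz": 0,"grip": 1},{"dx": -37,"dy": -200,"dz": 0,"rx": 0,"ry": 0,"rz": 0,"grip": 1}]'

```text
time: 6.65
position: [0.4382, -0.0776, 0.1368]
tcp_rot: [0.001, 0.708, 0.706, 0.0]
contact_force: [1.5, -0.3, 0.1]
finger_gap: 0.0855
grip_force: 0.0
```

```bash
python3 -c "
from h import *
plan((438.5,-77.5,12,90))
im,d=snap('top');W=world('top',d);im2=im[150:285,270:450,::-1];cv2.imwrite('pics/t1.png',cv2.resize(im2,None,fx=4,fy=4))
m=(abs(W[...,2]-.074)<.006)&(abs(W[...,0]-.64)<.06)&(abs(W[...,1]+.04)<.06)
q=W[m];print(cv2.minAreaRect((q[:,:2]*1000).astype(np.float32)),q.mean(0))"
```

```text
now [438.2 -77.6 136.8] 89.9 t 6.65 gap 85.5 F [ 1.5 -0.3  0.1] gf 0.0 q [-0.35  0.31  1.87  0.    0.96 -0.35]
 dx 0.1 dy 0.3 dz 124.8 rz -0.002 rows~ 5
((638.9209594726562, -41.993690490722656), (42.51340866088867, 62.192665100097656), 1.484576940536499) [ 0.63876825 -0.04161925  0.07391027]
```

View pics/t1.png

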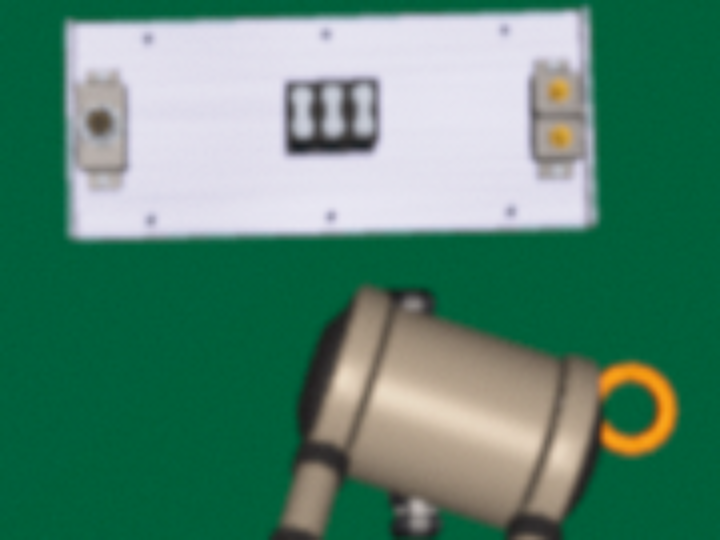

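The module stands at mid-chassis, crop (332,117), measured at (638.9,-41.8). Next is the contactor.

play_rows --moves '[{"dx": 0,"dy": 0,"dz": 35,"rx": 0,"ry": 0,"rz": 0,"grip": 1},{"dx": 0,"dy": 0,"dz": 70,"rx": 0,"ry": 0,"rz": 0,"grip": 1},{"dx": 0,"dy": 0,"dz": 105,"rx": 0,"ry": 0,"rz": 0,"grip": 1},{"dx": 0,"dy": 0,"dz": 124,"rx": 0,"ry": 0,"rz": 0,"grip": 1},{"dx": 0,"dy": 0,"dz": 124,"rx": 0,"ry": 0,"rz": 0,"grip": 1},{"dx": 0,"dy": 0,"dz": 124,"rx": 0,"ry": 0,"rz": 0,"grip": 0},{"dx": 0,"dy": 0,"dz": 124,"rx": 0,"ry": 0,"rz": 0,"grip": 0},{"dx": 0,"dy": 0,"dz": 124,"rx": 0,"ry": 0,"rz": 0,"grip": 0}]'

```text
time: 7.37
position: [0.4401, -0.0777, 0.0136]
tcp_rot: [0.002, 0.707, 0.707, 0.001]
contact_force: [0.2, -0.1, -0.5]
finger_gap: 0.0516
grip_force: 0.0
```

play_rows --moves '[{"dx": 0,"dy": 0,"dz": 0,"rx": 0,"ry": 0,"rz": 0,"grip": 0},{"dx": 0,"dy": 0,"dz": 0,"rx": 0,"ry": 0,"rz": 0,"grip": 0},{"dx": 0,"dy": 0,"dz": 0,"rx": 0,"ry": 0,"rz": 0,"grip": 0},{"dx": 0,"dy": 0,"dz": 0,"rx": 0,"ry": 0,"rz": 0,"grip": 0},{"dx": 0,"dy": 0,"dz": 0,"rx": 0,"ry": 0,"rz": 0,"grip": 0}]'

```text
time: 7.78
position: [0.4396, -0.0776, 0.0139]
tcp_rot: [0.002, 0.707, 0.707, 0.001]
contact_force: [-0.5, 0.6, 5.8]
finger_gap: 0.0385
grip_force: 59.8
```

```bash
python3 -c "
from h import *
plan((438.5,-77.5,100,90),(638.5,43,100,90),(638.5,43,16,90))"
```

```text
now [439.6 -77.6  13.9] 89.9 t 7.78 gap 38.5 F [-0.5  0.6  5.8] gf 59.8 q [-0.35  0.52  1.99 -0.    0.63 -0.35]
 dx 0.1 dy -1.1 dz -86.1 rz -0.001 rows~ 4
 dx 120.5 dy 200.0 dz -0.0 rz -0.000 rows~ 7
 dx 0.0 dy 0.0 dz 84.0 rz -0.000 rows~ 4
```

play_rows --moves '[{"dx": 0,"dy": 0,"dz": -15,"rx": 0,"ry": 0,"rz": 0,"grip": 0},{"dx": 0,"dy": 0,"dz": -40,"rx": 0,"ry": 0,"rz": 0,"grip": 0},{"dx": 0,"dy": 0,"dz": -70,"rx": 0,"ry": 0,"rz": 0,"grip": 0},{"dx": 0,"dy": 0,"dz": -98,"rx": 0,"ry": 0,"rz": 0,"grip": 0}]'

```text
time: 8.12
position: [0.4383, -0.0772, 0.1122]
tcp_rot: [0.0, 0.707, 0.707, 0.0]
contact_force: [1.2, -0.8, -2.3]
finger_gap: 0.0392
grip_force: 60.8
```

play_rows --moves '[{"dx": 15,"dy": 25,"dz": 0,"rx": 0,"ry": 0,"rz": 0,"grip": 0},{"dx": 33,"dy": 55,"dz": 0,"rx": 0,"ry": 0,"rz": 0,"grip": 0},{"dx": 51,"dy": 85,"dz": 0,"rx": 0,"ry": 0,"rz": 0,"grip": 0},{"dx": 69,"dy": 115,"dz": 0,"rx": 0,"ry": 0,"rz": 0,"grip": 0},{"dx": 87,"dy": 145,"dz": 0,"rx": 0,"ry": 0,"rz": 0,"grip": 0},{"dx": 105,"dy": 175,"dz": 0,"rx": 0,"ry": 0,"rz": 0,"grip": 0},{"dx": 120,"dy": 200,"dz": 0,"rx": 0,"ry": 0,"rz": 0,"grip": 0},{"dx": 120,"dy": 200,"dz": 0,"rx": 0,"ry": 0,"rz": 0,"grip": 0}]'

```text
time: 8.78
position: [0.6425, 0.0455, 0.1108]
tcp_rot: [0.001, 0.707, 0.708, 0.002]
contact_force: [-1.5, -0.6, -3.0]
finger_gap: 0.0383
grip_force: 61.6
```

play_rows --moves '[{"dx": 0,"dy": 0,"dz": 30,"rx": 0,"ry": 0,"rz": 0,"grip": 0},{"dx": 0,"dy": 0,"dz": 60,"rx": 0,"ry": 0,"rz": 0,"grip": 0},{"dx": 0,"dy": 0,"dz": 80,"rx": 0,"ry": 0,"rz": 0,"grip": 0},{"dx": 0,"dy": 0,"dz": 89,"rx": 0,"ry": 0,"rz": 0,"grip": 0},{"dx": 0,"dy": 0,"dz": 91,"rx": 0,"ry": 0,"rz": 0,"grip": 0},{"dx": 0,"dy": 0,"dz": 92,"rx": 0,"ry": 0,"rz": 0,"grip": 0},{"dx": 0,"dy": 0,"dz": 92,"rx": 0,"ry": 0,"rz": 0,"grip": 0},{"dx": 0,"dy": 0,"dz": 92,"rx": 0,"ry": 0,"rz": 0,"grip": 0}]'

```text
time: 9.45
position: [0.6396, 0.0423, 0.02]
tcp_rot: [0.001, 0.707, 0.707, 0.001]
contact_force: [0.0, 0.6, -1.7]
finger_gap: 0.0388
grip_force: 62.3
```

play_rows --moves '[{"dx": 0,"dy": 0,"dz": 1,"rx": 0,"ry": 0,"rz": 0,"grip": 0},{"dx": 0,"dy": 0,"dz": 1,"rx": 0,"ry": 0,"rz": 0,"grip": 0},{"dx": 0,"dy": 0,"dz": 1,"rx": 0,"ry": 0,"rz": 0,"grip": 0}]'

```text
time: 9.7
position: [0.6389, 0.0425, 0.0179]
tcp_rot: [0.0, 0.707, 0.707, 0.0]
contact_force: [-0.8, 0.5, -1.5]
finger_gap: 0.0388
grip_force: 62.3
```

play_rows --moves '[{"dx": 0,"dy": 0,"dz": 1,"rx": 0,"ry": 0,"rz": 0,"grip": 0},{"dx": 0,"dy": 0,"dz": 1,"rx": 0,"ry": 0,"rz": 0,"grip": 0},{"dx": 0,"dy": 0,"dz": 1,"rx": 0,"ry": 0,"rz": 0,"grip": 0}]'

```text
time: 9.95
position: [0.6389, 0.0424, 0.0178]
tcp_rot: [0.001, 0.707, 0.707, 0.0]
contact_force: [-2.2, 0.0, 5.3]
finger_gap: 0.0389
grip_force: 63.3
```

play_rows --moves '[{"dx": 0,"dy": 0,"dz": 1,"rx": 0,"ry": 0,"rz": 0,"grip": 0},{"dx": 0,"dy": 0,"dz": 1,"rx": 0,"ry": 0,"rz": 0,"grip": 0},{"dx": 0,"dy": 0,"dz": 1,"rx": 0,"ry": 0,"rz": 0,"grip": 0}]'

```text
time: 10.2
position: [0.639, 0.0424, 0.0177]
tcp_rot: [0.001, 0.707, 0.707, 0.0]
contact_force: [-5.3, -1.3, 12.1]
finger_gap: 0.0394
grip_force: 63.9
```

play_rows --moves '[{"dx": 0,"dy": 0,"dz": -1,"rx": 0,"ry": 0,"rz": 0,"grip": 1},{"dx": 0,"dy": 0,"dz": -1,"rx": 0,"ry": 0,"rz": 0,"grip": 1},{"dx": 0,"dy": 0,"dz": -1,"rx": 0,"ry": 0,"rz": 0,"grip": 1},{"dx": 0,"dy": 0,"dz": -1,"rx": 0,"ry": 0,"rz": 0,"grip": 1},{"dx": 0,"dy": 0,"dz": -30,"rx": 0,"ry": 0,"rz": 0,"grip": 1},{"dx": 0,"dy": 0,"dz": -65,"rx": 0,"ry": 0,"rz": 0,"grip": 1},{"dx": 0,"dy": 0,"dz": -100,"rx": 0,"ry": 0,"rz": 0,"grip": 1},{"dx": 0,"dy": 0,"dz": -100,"rx": 0,"ry": 0,"rz": 0,"grip": 1}]'

```text
time: 10.87
position: [0.6426, 0.0424, 0.1229]
tcp_rot: [0.005, 0.707, 0.707, 0.004]
contact_force: [1.6, 0.9, 0.6]
finger_gap: 0.0852
grip_force: 0.0
```

```bash
python3 -c "
from h import *
plan((442.5,241.5,118,48),(442.5,241.5,3,48),(442.5,241.5,120,48),(540,58,120,69),(638.5,-125,120,90))
im,d=snap('top');W=world('top',d)
m=(abs(W[...,2]-.056)<.006)&(abs(W[...,0]-.64)<.06)&(abs(W[...,1]-.04)<.06)
q=W[m];print(cv2.minAreaRect((q[:,:2]*1000).astype(np.float32)),q.mean(0))"
```

```text
now [642.6  42.4 122.9] 90.0 t 10.87 gap 85.2 F [1.6 0.9 0.6] gf 0.0 q [-0.05  0.64  1.33 -0.    1.16 -0.05]
 dx 198.9 dy -200.2 dz 4.9 rz 0.732 rows~ 9
 dx 0.0 dy 0.0 dz 115.0 rz -0.000 rows~ 4
 dx 0.0 dy 0.0 dz -117.0 rz -0.000 rows~ 4
 dx -71.1 dy 195.2 dz -0.0 rz -0.367 rows~ 7
 dx -135.5 dy 157.5 dz -0.0 rz -0.367 rows~ 7
((631.2385864257812, 25.705810546875), (2.699169397354126, 8.03353500366211), 88.5975570678711) [0.63128614 0.02615881 0.05656849]
```

play_rows --moves '[{"dx": 25,"dy": -25,"dz": 0,"rx": 0,"ry": 0,"rz": 0.09,"grip": 1},{"dx": 55,"dy": -54,"dz": 0,"rx": 0,"ry": 0,"rz": 0.2,"grip": 1},{"dx": 84,"dy": -83,"dz": 0,"rx": 0,"ry": 0,"rz": 0.31,"grip": 1},{"dx": 113,"dy": -111,"dz": 0,"rx": 0,"ry": 0,"rz": 0.42,"grip": 1},{"dx": 142,"dy": -140,"dz": 0,"rx": 0,"ry": 0,"rz": 0.53,"grip": 1},{"dx": 171,"dy": -168,"dz": 0,"rx": 0,"ry": 0,"rz": 0.64,"grip": 1},{"dx": 199,"dy": -196,"dz": 0,"rx": 0,"ry": 0,"rz": 0.733,"grip": 1},{"dx": 199,"dy": -196,"dz": 0,"rx": 0,"ry": 0,"rz": 0.733,"grip": 1}]'

```text
time: 11.58
position: [0.4369, 0.2451, 0.114]
tcp_rot: [-0.001, 0.914, 0.406, -0.003]
contact_force: [-0.8, 0.5, -0.2]
finger_gap: 0.0855
grip_force: 0.0
```

play_rows --moves '[{"dx": 0,"dy": 0,"dz": 10,"rx": 0,"ry": 0,"rz": 0,"grip": 1},{"dx": 0,"dy": 0,"dz": 20,"rx": 0,"ry": 0,"rz": 0,"grip": 1},{"dx": 0,"dy": 0,"dz": 20,"rx": 0,"ry": 0,"rz": 0,"grip": 1},{"dx": 0,"dy": 0,"dz": 20,"rx": 0,"ry": 0,"rz": 0,"grip": 1}]'

```text
time: 11.92
position: [0.443, 0.2404, 0.0937]
tcp_rot: [0.0, 0.914, 0.406, -0.001]
contact_force: [-0.3, -0.4, -0.1]
finger_gap: 0.0853
grip_force: 0.0
```

```bash
python3 -c "
from h import *
plan((442.5,241.5,3,48))
im,d=snap('top');W=world('top',d)
m=(abs(W[...,2]-.056)<.012)&(abs(W[...,0]-.64)<.06)&(abs(W[...,1]-.04)<.05)
q=W[m];print(cv2.minAreaRect((q[:,:2]*1000).astype(np.float32)),q.mean(0))
a,_=snap('side')
cv2.imwrite('pics/c2.png',np.hstack([cv2.resize(im[140:260,220:440,::-1],(400,218)),cv2.resize(a[190:310,230:450,::-1],(400,218))]))"
```

```text
now [443.  240.4  93.7] 47.9 t 11.92 gap 85.3 F [-0.3 -0.4 -0.1] gf 0.0 q [ 0.35  0.46  1.76 -0.    0.92  1.08]
 dx 0.5 dy -1.1 dz 90.7 rz -0.002 rows~ 4
((638.4561157226562, 41.66438293457031), (35.035911560058594, 38.03973388671875), 88.68170928955078) [0.63786058 0.04213301 0.0612287 ]
```

View pics/c2.png

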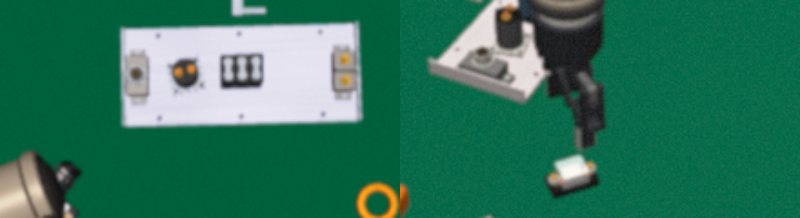

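The contactor stands upright, left of the module at crop (185,72), measured at (638,42). The gripper is above the fuse holder. Descending and gripping.

play_rows --moves '[{"dx": 0.5,"dy": -1,"dz": 35,"rx": 0,"ry": 0,"rz": 0,"grip": 1},{"dx": 0.5,"dy": -1,"dz": 65,"rx": 0,"ry": 0,"rz": 0,"grip": 1},{"dx": 0.5,"dy": -1,"dz": 84,"rx": 0,"ry": 0,"rz": 0,"grip": 1},{"dx": 0.5,"dy": -1,"dz": 90,"rx": 0,"ry": 0,"rz": 0,"grip": 1},{"dx": 0.5,"dy": -1,"dz": 90,"rx": 0,"ry": 0,"rz": 0,"grip": 0},{"dx": 0.5,"dy": -1,"dz": 90,"rx": 0,"ry": 0,"rz": 0,"grip": 0},{"dx": 0.5,"dy": -1,"dz": 90,"rx": 0,"ry": 0,"rz": 0,"grip": 0},{"dx": 0.5,"dy": -1,"dz": 90,"rx": 0,"ry": 0,"rz": 0,"grip": 0}]'

```text
time: 12.68
position: [0.4435, 0.243, 0.0067]
tcp_rot: [0.0, 0.914, 0.406, 0.001]
contact_force: [-0.7, 0.8, 0.0]
finger_gap: 0.0388
grip_force: 0.0
```

play_rows --moves '[{"dx": 0,"dy": 0,"dz": 0,"rx": 0,"ry": 0,"rz": 0,"grip": 0},{"dx": 0,"dy": 0,"dz": 0,"rx": 0,"ry": 0,"rz": 0,"grip": 0},{"dx": 0,"dy": 0,"dz": 0,"rx": 0,"ry": 0,"rz": 0,"grip": 0},{"dx": 0,"dy": 0,"dz": 0,"rx": 0,"ry": 0,"rz": 0,"grip": 0},{"dx": 0,"dy": 0,"dz": 0,"rx": 0,"ry": 0,"rz": 0,"grip": 0}]'

```text
time: 13.1
position: [0.4435, 0.2431, 0.0068]
tcp_rot: [0.0, 0.914, 0.406, 0.002]
contact_force: [-0.5, -1.0, 7.1]
finger_gap: 0.0289
grip_force: 60.6
```

```bash
python3 -c "
from h import *
plan((442.5,241.5,115,48),(540,58,115,69),(638.5,-125,115,90))"
```

```text
now [443.5 243.1   6.8] 48.0 t 13.1 gap 28.9 F [-0.5 -1.   7.1] gf 60.6 q [ 0.35  0.61  1.83 -0.    0.7   1.08]
 dx -1.9 dy 0.3 dz -108.2 rz -0.001 rows~ 4
 dx -71.1 dy 195.2 dz -0.0 rz -0.367 rows~ 7
 dx -135.5 dy 157.5 dz -0.0 rz -0.367 rows~ 7
```

play_rows --moves '[{"dx": 0,"dy": 0,"dz": -15,"rx": 0,"ry": 0,"rz": 0,"grip": 0},{"dx": 0,"dy": 0,"dz": -40,"rx": 0,"ry": 0,"rz": 0,"grip": 0},{"dx": 0,"dy": 0,"dz": -75,"rx": 0,"ry": 0,"rz": 0,"grip": 0},{"dx": 0,"dy": 0,"dz": -112,"rx": 0,"ry": 0,"rz": 0,"grip": 0}]'

```text
time: 13.43
position: [0.4415, 0.2424, 0.1182]
tcp_rot: [-0.0, 0.914, 0.406, -0.001]
contact_force: [1.0, 0.1, -1.1]
finger_gap: 0.029
grip_force: 59.5
```

play_rows --moves '[{"dx": -8,"dy": 22,"dz": 0,"rx": 0,"ry": 0,"rz": -0.04,"grip": 0},{"dx": -18,"dy": 49,"dz": 0,"rx": 0,"ry": 0,"rz": -0.09,"grip": 0},{"dx": -29,"dy": 79,"dz": 0,"rx": 0,"ry": 0,"rz": -0.15,"grip": 0},{"dx": -40,"dy": 109,"dz": 0,"rx": 0,"ry": 0,"rz": -0.21,"grip": 0},{"dx": -51,"dy": 139,"dz": 0,"rx": 0,"ry": 0,"rz": -0.27,"grip": 0},{"dx": -62,"dy": 169,"dz": 0,"rx": 0,"ry": 0,"rz": -0.32,"grip": 0},{"dx": -72,"dy": 196,"dz": 0,"rx": 0,"ry": 0,"rz": -0.367,"grip": 0}]'

```text
time: 14.02
position: [0.5404, 0.0563, 0.1179]
tcp_rot: [0.0, 0.824, 0.567, 0.0]
contact_force: [1.0, -0.9, -0.6]
finger_gap: 0.0289
grip_force: 59.6
```

play_rows --moves '[{"dx": -20,"dy": 23,"dz": 0,"rx": 0,"ry": 0,"rz": -0.05,"grip": 0},{"dx": -40,"dy": 47,"dz": 0,"rx": 0,"ry": 0,"rz": -0.11,"grip": 0},{"dx": -60,"dy": 71,"dz": 0,"rx": 0,"ry": 0,"rz": -0.17,"grip": 0},{"dx": -80,"dy": 95,"dz": 0,"rx": 0,"ry": 0,"rz": -0.23,"grip": 0},{"dx": -100,"dy": 118,"dz": 0,"rx": 0,"ry": 0,"rz": -0.29,"grip": 0},{"dx": -120,"dy": 141,"dz": 0,"rx": 0,"ry": 0,"rz": -0.34,"grip": 0},{"dx": -136,"dy": 158,"dz": 0,"rx": 0,"ry": 0,"rz": -0.367,"grip": 0},{"dx": -136,"dy": 158,"dz": 0,"rx": 0,"ry": 0,"rz": -0.367,"grip": 0}]'

```text
time: 14.68
position: [0.6398, -0.1303, 0.1175]
tcp_rot: [0.002, 0.708, 0.706, 0.0]
contact_force: [-1.3, -0.1, -1.4]
finger_gap: 0.0287
grip_force: 59.6
```

play_rows --moves '[{"dx": 0,"dy": 0,"dz": 5,"rx": 0,"ry": 0,"rz": 0,"grip": 0},{"dx": 0,"dy": 0,"dz": 10,"rx": 0,"ry": 0,"rz": 0,"grip": 0},{"dx": 0,"dy": 0,"dz": 10,"rx": 0,"ry": 0,"rz": 0,"grip": 0},{"dx": 0,"dy": 0,"dz": 10,"rx": 0,"ry": 0,"rz": 0,"grip": 0}]'

```text
time: 15.02
position: [0.6377, -0.1243, 0.1068]
tcp_rot: [-0.001, 0.707, 0.708, -0.0]
contact_force: [0.1, 0.5, -1.7]
finger_gap: 0.0289
grip_force: 59.6
```

```bash
python3 -c "
from h import *
plan((638.5,-125,13,90))"
```

```text
now [ 637.7 -124.3  106.8] 90.1 t 15.02 gap 28.9 F [ 0.1  0.5 -1.7] gf 59.6 q [-0.31  0.68  1.31  0.    1.15 -0.31]
 dx -0.7 dy 0.8 dz 93.8 rz 0.001 rows~ 4
```

play_rows --moves '[{"dx": -1,"dy": 1,"dz": 30,"rx": 0,"ry": 0,"rz": 0,"grip": 0},{"dx": -1,"dy": 1,"dz": 60,"rx": 0,"ry": 0,"rz": 0,"grip": 0},{"dx": -1,"dy": 1,"dz": 82,"rx": 0,"ry": 0,"rz": 0,"grip": 0},{"dx": -1,"dy": 1,"dz": 90,"rx": 0,"ry": 0,"rz": 0,"grip": 0},{"dx": -1,"dy": 1,"dz": 93,"rx": 0,"ry": 0,"rz": 0,"grip": 0},{"dx": -1,"dy": 1,"dz": 94,"rx": 0,"ry": 0,"rz": 0,"grip": 0},{"dx": -1,"dy": 1,"dz": 95,"rx": 0,"ry": 0,"rz": 0,"grip": 0},{"dx": -1,"dy": 1,"dz": 95,"rx": 0,"ry": 0,"rz": 0,"grip": 0}]'

```text
time: 15.68
position: [0.6404, -0.1268, 0.0139]
tcp_rot: [0.001, 0.707, 0.707, 0.001]
contact_force: [0.2, -0.3, -1.2]
finger_gap: 0.0288
grip_force: 59.6
```

play_rows --moves '[{"dx": 0,"dy": 0,"dz": 1,"rx": 0,"ry": 0,"rz": 0,"grip": 0},{"dx": 0,"dy": 0,"dz": 1,"rx": 0,"ry": 0,"rz": 0,"grip": 0},{"dx": 0,"dy": 0,"dz": 1,"rx": 0,"ry": 0,"rz": 0,"grip": 0}]'

```text
time: 15.93
position: [0.6396, -0.1268, 0.0119]
tcp_rot: [0.0, 0.707, 0.707, 0.0]
contact_force: [0.4, -0.2, -0.9]
finger_gap: 0.0287
grip_force: 59.6
```

play_rows --moves '[{"dx": 0,"dy": 0,"dz": 1,"rx": 0,"ry": 0,"rz": 0,"grip": 0},{"dx": 0,"dy": 0,"dz": 1,"rx": 0,"ry": 0,"rz": 0,"grip": 0},{"dx": 0,"dy": 0,"dz": 1,"rx": 0,"ry": 0,"rz": 0,"grip": 0}]'

```text
time: 16.18
position: [0.6397, -0.1268, 0.0108]
tcp_rot: [0.0, 0.707, 0.707, 0.0]
contact_force: [-0.9, -0.9, 3.3]
finger_gap: 0.0286
grip_force: 60.1
```

play_rows --moves '[{"dx": 0,"dy": 0,"dz": 0,"rx": 0,"ry": 0,"rz": 0,"grip": 1},{"dx": 0,"dy": 0,"dz": 0,"rx": 0,"ry": 0,"rz": 0,"grip": 1},{"dx": 0,"dy": 0,"dz": 0,"rx": 0,"ry": 0,"rz": 0,"grip": 1},{"dx": 0,"dy": 0,"dz": 0,"rx": 0,"ry": 0,"rz": 0,"grip": 1},{"dx": 0,"dy": 0,"dz": -25,"rx": 0,"ry": 0,"rz": 0,"grip": 1},{"dx": 0,"dy": 0,"dz": -60,"rx": 0,"ry": 0,"rz": 0,"grip": 1},{"dx": 0,"dy": 0,"dz": -90,"rx": 0,"ry": 0,"rz": 0,"grip": 1},{"dx": 0,"dy": 0,"dz": -90,"rx": 0,"ry": 0,"rz": 0,"grip": 1}]'

```text
time: 16.85
position: [0.6429, -0.1277, 0.1073]
tcp_rot: [0.005, 0.707, 0.707, 0.003]
contact_force: [1.2, 0.2, 1.1]
finger_gap: 0.0855
grip_force: 0.0
```

play_rows --moves '[{"dx": 0,"dy": 0,"dz": 0,"rx": 0,"ry": 0,"rz": 0,"grip": 1},{"dx": 0,"dy": 0,"dz": 0,"rx": 0,"ry": 0,"rz": 0,"grip": 1}]'

```text
time: 17.02
position: [0.6389, -0.1265, 0.0998]
tcp_rot: [-0.0, 0.707, 0.707, -0.0]
contact_force: [-0.4, -0.6, 0.2]
finger_gap: 0.0858
grip_force: 0.0
```

```bash
python3 -c "
from h import *
plan((505.8,-385.3,90,155),(505.8,-385.3,40,155))"
```

```text
now [ 638.9 -126.5   99.8] 90.0 t 17.02 gap 85.8 F [-0.4 -0.6  0.2] gf 0.0 q [-0.31  0.69  1.31 -0.    1.14 -0.31]
 dx -258.8 dy -133.1 dz 9.8 rz -1.135 rows~ 11
 dx 0.0 dy 0.0 dz 50.0 rz -0.000 rows~ 3
```

play_rows --moves '[{"dx": -30,"dy": -15,"dz": 0,"rx": 0,"ry": 0,"rz": -0.11,"grip": 1},{"dx": -64,"dy": -33,"dz": 0,"rx": 0,"ry": 0,"rz": -0.23,"grip": 1},{"dx": -98,"dy": -50,"dz": 0,"rx": 0,"ry": 0,"rz": -0.35,"grip": 1},{"dx": -132,"dy": -68,"dz": 0,"rx": 0,"ry": 0,"rz": -0.47,"grip": 1},{"dx": -166,"dy": -85,"dz": 0,"rx": 0,"ry": 0,"rz": -0.59,"grip": 1},{"dx": -200,"dy": -103,"dz": 0,"rx": 0,"ry": 0,"rz": -0.7,"grip": 1},{"dx": -232,"dy": -120,"dz": 0,"rx": 0,"ry": 0,"rz": -0.82,"grip": 1},{"dx": -259,"dy": -133,"dz": 0,"rx": 0,"ry": 0,"rz": -0.92,"grip": 1}]'

```text
time: 17.68
position: [0.5039, -0.3872, 0.0984]
tcp_rot: [-0.002, 0.317, 0.948, 0.001]
contact_force: [0.6, -0.3, 1.2]
finger_gap: 0.0853
grip_force: 0.0
```

play_rows --moves '[{"dx": 0,"dy": 0,"dz": 15,"rx": 0,"ry": 0,"rz": -0.11,"grip": 1},{"dx": 0,"dy": 0,"dz": 35,"rx": 0,"ry": 0,"rz": -0.215,"grip": 1},{"dx": 0,"dy": 0,"dz": 50,"rx": 0,"ry": 0,"rz": -0.215,"grip": 1},{"dx": 0,"dy": 0,"dz": 50,"rx": 0,"ry": 0,"rz": -0.215,"grip": 1},{"dx": 0,"dy": 0,"dz": 50,"rx": 0,"ry": 0,"rz": -0.215,"grip": 1}]'

```text
time: 18.1
position: [0.5054, -0.3848, 0.0483]
tcp_rot: [-0.002, 0.217, 0.976, 0.001]
contact_force: [0.5, 0.7, 0.8]
finger_gap: 0.0854
grip_force: 0.0
```

```bash
python3 -c "
from h import *
plan((505.8,-385.3,1,155))
im,d=snap('top');W=world('top',d)
for z0,y0,x0,r in((.032,-.125,.64,.03),(.057,.042,.64,.03),(.074,-.042,.64,.04)):
  m=(abs(W[...,2]-z0)<.006)&(abs(W[...,0]-x0)<r)&(abs(W[...,1]-y0)<r+.01)
  q=W[m];print(cv2.minAreaRect((q[:,:2]*1000).astype(np.float32)),q.mean(0))
b,_=snap('side');cv2.imwrite('pics/c3.png',np.hstack([cv2.resize(im[140:260,270:490,::-1],(400,218)),cv2.resize(b[110:230,290:510,::-1],(400,218))]))"
```

```text
now [ 505.4 -384.8   48.3] 155.0 t 18.1 gap 85.4 F [0.5 0.7 0.8] gf 0.0 q [-0.77  0.72  1.41 -0.    1.02 -1.91]
 dx -0.6 dy -0.3 dz 47.3 rz -0.000 rows~ 3
((639.2367553710938, -126.51258850097656), (55.00153350830078, 30.520877838134766), 88.22417449951172) [ 0.63886741 -0.12651087  0.0329917 ]
((638.2979125976562, 41.66881561279297), (35.034278869628906, 37.38261413574219), 88.51023864746094) [0.63841284 0.04172253 0.05976109]
((638.6724243164062, -41.96257781982422), (42.37532043457031, 62.189666748046875), 1.5435844659805298) [ 0.6385331  -0.04166126  0.07417863]
```

View pics/c3.png

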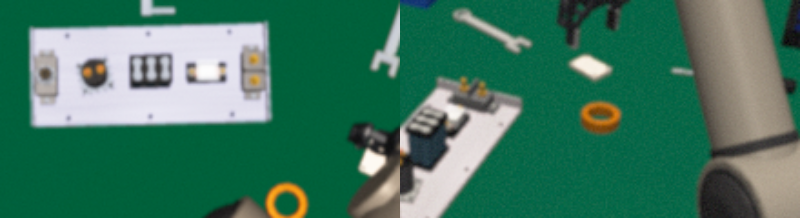

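The fuse holder is at crop (206,72), measured at (639,-126.5), and the contactor and module haven't moved. The gripper is above the insulator.

play_rows --moves '[{"dx": 0,"dy": 0,"dz": 25,"rx": 0,"ry": 0,"rz": 0,"grip": 1},{"dx": 0,"dy": 0,"dz": 40,"rx": 0,"ry": 0,"rz": 0,"grip": 1},{"dx": 0,"dy": 0,"dz": 45,"rx": 0,"ry": 0,"rz": 0,"grip": 0.6},{"dx": 0,"dy": 0,"dz": 45,"rx": 0,"ry": 0,"rz": 0,"grip": 0.6},{"dx": 0,"dy": 0,"dz": 45,"rx": 0,"ry": 0,"rz": 0,"grip": 0.6},{"dx": 0,"dy": 0,"dz": 45,"rx": 0,"ry": 0,"rz": 0,"grip": 0.6}]'

```text
time: 18.7
position: [0.5072, -0.3863, 0.0068]
tcp_rot: [0.001, 0.216, 0.976, -0.001]
contact_force: [-0.0, -0.4, 0.2]
finger_gap: 0.0512
grip_force: 0.0
```

play_rows --moves '[{"dx": 0,"dy": 0,"dz": 2,"rx": 0,"ry": 0,"rz": 0,"grip": 0.6},{"dx": 0,"dy": 0,"dz": 4,"rx": 0,"ry": 0,"rz": 0,"grip": 0.6},{"dx": 0,"dy": 0,"dz": 4,"rx": 0,"ry": 0,"rz": 0,"grip": 0.6},{"dx": 0,"dy": 0,"dz": 4,"rx": 0,"ry": 0,"rz": 0,"grip": 0.6}]'

```text
time: 19.03
position: [0.5064, -0.3857, 0.0014]
tcp_rot: [0.0, 0.216, 0.976, -0.0]
contact_force: [0.0, 0.5, -0.5]
finger_gap: 0.0515
grip_force: 0.0
```

play_rows --moves '[{"dx": 0,"dy": 0,"dz": 0,"rx": 0,"ry": 0,"rz": 0,"grip": 0},{"dx": 0,"dy": 0,"dz": 0,"rx": 0,"ry": 0,"rz": 0,"grip": 0},{"dx": 0,"dy": 0,"dz": 0,"rx": 0,"ry": 0,"rz": 0,"grip": 0},{"dx": 0,"dy": 0,"dz": 0,"rx": 0,"ry": 0,"rz": 0,"grip": 0},{"dx": 0,"dy": 0,"dz": 0,"rx": 0,"ry": 0,"rz": 0,"grip": 0},{"dx": 0,"dy": 0,"dz": 0,"rx": 0,"ry": 0,"rz": 0,"grip": 0}]'

```text
time: 19.53
position: [0.5066, -0.3859, 0.0019]
tcp_rot: [0.0, 0.216, 0.976, -0.0]
contact_force: [-0.2, 0.4, 6.4]
finger_gap: 0.0379
grip_force: 60.7
```

```bash
python3 -c "
from h import *
plan((505.8,-385.3,120,155),(570,-215,120,122),(638.5,-42,120,90))"
```

```text
now [ 506.6 -385.9    1.9] 155.0 t 19.53 gap 37.9 F [-0.2  0.4  6.4] gf 60.7 q [-0.77  0.78  1.43 -0.    0.92 -1.91]
 dx 1.0 dy 0.2 dz -118.1 rz 0.001 rows~ 4
 dx 13.8 dy 181.5 dz -0.0 rz 0.576 rows~ 6
 dx 110.4 dy 149.8 dz -0.0 rz 0.559 rows~ 6
```

play_rows --moves '[{"dx": 0,"dy": 0,"dz": -10,"rx": 0,"ry": 0,"rz": 0,"grip": 0},{"dx": 0,"dy": 0,"dz": -30,"rx": 0,"ry": 0,"rz": 0,"grip": 0},{"dx": 0,"dy": 0,"dz": -60,"rx": 0,"ry": 0,"rz": 0,"grip": 0},{"dx": 0,"dy": 0,"dz": -90,"rx": 0,"ry": 0,"rz": 0,"grip": 0},{"dx": 0,"dy": 0,"dz": -118,"rx": 0,"ry": 0,"rz": 0,"grip": 0},{"dx": 0,"dy": 0,"dz": -118,"rx": 0,"ry": 0,"rz": 0,"grip": 0}]'

```text
time: 20.03
position: [0.5087, -0.3878, 0.1262]
tcp_rot: [0.005, 0.216, 0.976, -0.003]
contact_force: [0.8, -0.8, 0.9]
finger_gap: 0.0376
grip_force: 60.2
```

play_rows --moves '[{"dx": 2,"dy": 22,"dz": 0,"rx": 0,"ry": 0,"rz": 0.07,"grip": 0},{"dx": 4,"dy": 50,"dz": 0,"rx": 0,"ry": 0,"rz": 0.16,"grip": 0},{"dx": 6,"dy": 80,"dz": 0,"rx": 0,"ry": 0,"rz": 0.25,"grip": 0},{"dx": 8,"dy": 110,"dz": 0,"rx": 0,"ry": 0,"rz": 0.34,"grip": 0},{"dx": 11,"dy": 146,"dz": 0,"rx": 0,"ry": 0,"rz": 0.46,"grip": 0},{"dx": 14,"dy": 182,"dz": 0,"rx": 0,"ry": 0,"rz": 0.576,"grip": 0}]'

```text
time: 20.53
position: [0.5705, -0.2135, 0.1191]
tcp_rot: [-0.0, 0.488, 0.873, -0.0]
contact_force: [1.1, 0.5, -0.9]
finger_gap: 0.0375
grip_force: 60.2
```

play_rows --moves '[{"dx": 18,"dy": 25,"dz": 0,"rx": 0,"ry": 0,"rz": 0.09,"grip": 0},{"dx": 37,"dy": 50,"dz": 0,"rx": 0,"ry": 0,"rz": 0.19,"grip": 0},{"dx": 56,"dy": 75,"dz": 0,"rx": 0,"ry": 0,"rz": 0.28,"grip": 0},{"dx": 75,"dy": 101,"dz": 0,"rx": 0,"ry": 0,"rz": 0.38,"grip": 0},{"dx": 93,"dy": 126,"dz": 0,"rx": 0,"ry": 0,"rz": 0.47,"grip": 0},{"dx": 110,"dy": 150,"dz": 0,"rx": 0,"ry": 0,"rz": 0.56,"grip": 0},{"dx": 110,"dy": 150,"dz": 0,"rx": 0,"ry": 0,"rz": 0.56,"grip": 0},{"dx": 110,"dy": 150,"dz": 0,"rx": 0,"ry": 0,"rz": 0.56,"grip": 0}]'

```text
time: 21.2
position: [0.6393, -0.0402, 0.1189]
tcp_rot: [-0.0, 0.706, 0.708, -0.0]
contact_force: [-0.3, -0.5, -1.2]
finger_gap: 0.0379
grip_force: 60.2
```

play_rows --moves '[{"dx": 0,"dy": 0,"dz": 10,"rx": 0,"ry": 0,"rz": 0,"grip": 0},{"dx": 0,"dy": 0,"dz": 20,"rx": 0,"ry": 0,"rz": 0,"grip": 0},{"dx": 0,"dy": 0,"dz": 20,"rx": 0,"ry": 0,"rz": 0,"grip": 0},{"dx": 0,"dy": 0,"dz": 20,"rx": 0,"ry": 0,"rz": 0,"grip": 0}]'

```text
time: 21.53
position: [0.6383, -0.0429, 0.0979]
tcp_rot: [-0.001, 0.708, 0.706, -0.001]
contact_force: [0.6, -0.1, -0.1]
finger_gap: 0.0379
grip_force: 60.2
```

```bash
python3 -c "
from h import *
plan((638.7,-42,77,90))
b,_=snap('side');cv2.imwrite('pics/c4.png',cv2.resize(b[90:240,210:410,::-1],(800,600)))"
```

```text
now [638.3 -42.9  97.9] 89.9 t 21.53 gap 37.9 F [ 0.6 -0.1 -0.1] gf 60.2 q [-0.19  0.67  1.35 -0.    1.12 -0.18]
 dx 0.9 dy 0.4 dz 20.9 rz -0.002 rows~ 2
```

View pics/c4.png

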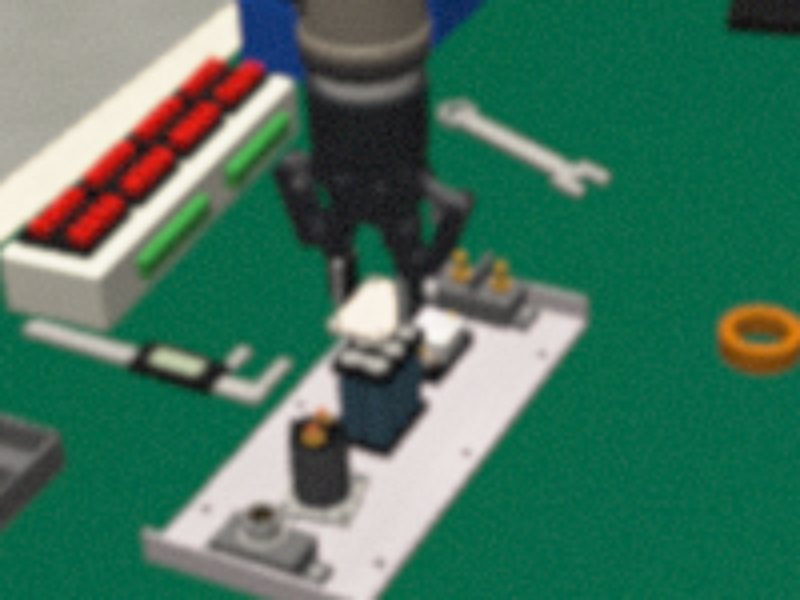

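The plate is held level above the module, at crop (365,310). Lowering.

play_rows --moves '[{"dx": 1,"dy": 0,"dz": 8,"rx": 0,"ry": 0,"rz": 0,"grip": 0},{"dx": 1,"dy": 0,"dz": 14,"rx": 0,"ry": 0,"rz": 0,"grip": 0},{"dx": 1,"dy": 0,"dz": 18,"rx": 0,"ry": 0,"rz": 0,"grip": 0},{"dx": 1,"dy": 0,"dz": 19,"rx": 0,"ry": 0,"rz": 0,"grip": 0},{"dx": 1,"dy": 0,"dz": 19,"rx": 0,"ry": 0,"rz": 0,"grip": 0},{"dx": 1,"dy": 0,"dz": 19,"rx": 0,"ry": 0,"rz": 0,"grip": 0}]'

```text
time: 22.08
position: [0.6394, -0.0409, 0.0803]
tcp_rot: [0.0, 0.707, 0.707, -0.0]
contact_force: [0.3, -1.0, 0.1]
finger_gap: 0.0378
grip_force: 60.2
```

play_rows --moves '[{"dx": 0,"dy": 0,"dz": 1,"rx": 0,"ry": 0,"rz": 0,"grip": 0},{"dx": 0,"dy": 0,"dz": 1,"rx": 0,"ry": 0,"rz": 0,"grip": 0},{"dx": 0,"dy": 0,"dz": 1,"rx": 0,"ry": 0,"rz": 0,"grip": 0}]'

```text
time: 22.33
position: [0.6394, -0.041, 0.0795]
tcp_rot: [0.0, 0.707, 0.707, 0.0]
contact_force: [0.7, -0.0, 0.6]
finger_gap: 0.0378
grip_force: 60.2
```

play_rows --moves '[{"dx": 0,"dy": 0,"dz": 1,"rx": 0,"ry": 0,"rz": 0,"grip": 0},{"dx": 0,"dy": 0,"dz": 1,"rx": 0,"ry": 0,"rz": 0,"grip": 0},{"dx": 0,"dy": 0,"dz": 1,"rx": 0,"ry": 0,"rz": 0,"grip": 0}]'

```text
time: 22.58
position: [0.6393, -0.0409, 0.0783]
tcp_rot: [0.0, 0.707, 0.707, -0.0]
contact_force: [0.9, -0.1, -0.6]
finger_gap: 0.0377
grip_force: 60.2
```

play_rows --moves '[{"dx": 0,"dy": 0,"dz": 1,"rx": 0,"ry": 0,"rz": 0,"grip": 0},{"dx": 0,"dy": 0,"dz": 1,"rx": 0,"ry": 0,"rz": 0,"grip": 0},{"dx": 0,"dy": 0,"dz": 1,"rx": 0,"ry": 0,"rz": 0,"grip": 0}]'

```text
time: 22.83
position: [0.6393, -0.041, 0.0772]
tcp_rot: [-0.0, 0.707, 0.707, -0.0]
contact_force: [-0.1, 0.2, -1.1]
finger_gap: 0.0379
grip_force: 60.2
```

play_rows --moves '[{"dx": 0,"dy": 0,"dz": 1,"rx": 0,"ry": 0,"rz": 0,"grip": 0},{"dx": 0,"dy": 0,"dz": 1,"rx": 0,"ry": 0,"rz": 0,"grip": 0},{"dx": 0,"dy": 0,"dz": 1,"rx": 0,"ry": 0,"rz": 0,"grip": 0}]'

```text
time: 23.08
position: [0.6393, -0.0409, 0.0762]
tcp_rot: [-0.0, 0.707, 0.707, -0.0]
contact_force: [0.1, 0.3, 0.3]
finger_gap: 0.0375
grip_force: 60.2
```

play_rows --moves '[{"dx": 0,"dy": 0,"dz": 0.5,"rx": 0,"ry": 0,"rz": 0,"grip": 0},{"dx": 0,"dy": 0,"dz": 0.5,"rx": 0,"ry": 0,"rz": 0,"grip": 0},{"dx": 0,"dy": 0,"dz": 0.5,"rx": 0,"ry": 0,"rz": 0,"grip": 0}]'

```text
time: 23.33
position: [0.6394, -0.041, 0.0759]
tcp_rot: [0.0, 0.707, 0.707, 0.0]
contact_force: [-0.8, -0.5, 0.5]
finger_gap: 0.0379
grip_force: 60.3
```

play_rows --moves '[{"dx": 0,"dy": 0,"dz": 0.5,"rx": 0,"ry": 0,"rz": 0,"grip": 0},{"dx": 0,"dy": 0,"dz": 0.5,"rx": 0,"ry": 0,"rz": 0,"grip": 0.7},{"dx": 0,"dy": 0,"dz": 0.5,"rx": 0,"ry": 0,"rz": 0,"grip": 0.7},{"dx": 0,"dy": 0,"dz": 0.5,"rx": 0,"ry": 0,"rz": 0,"grip": 0.7},{"dx": 0,"dy": 0,"dz": 0.5,"rx": 0,"ry": 0,"rz": 0,"grip": 0.7},{"dx": 0,"dy": 0,"dz": -15,"rx": 0,"ry": 0,"rz": 0,"grip": 1},{"dx": 0,"dy": 0,"dz": -35,"rx": 0,"ry": 0,"rz": 0,"grip": 1},{"dx": 0,"dy": 0,"dz": -50,"rx": 0,"ry": 0,"rz": 0,"grip": 1}]'

```text
time: 24.0
position: [0.6394, -0.0409, 0.1267]
tcp_rot: [0.0, 0.707, 0.707, 0.0]
contact_force: [0.1, -0.2, 1.1]
finger_gap: 0.0853
grip_force: 0.0
```

play_rows --moves '[{"dx": 0,"dy": 0,"dz": 0,"rx": 0,"ry": 0,"rz": 0,"grip": 1},{"dx": 0,"dy": 0,"dz": 0,"rx": 0,"ry": 0,"rz": 0,"grip": 1},{"dx": 0,"dy": 0,"dz": 0,"rx": 0,"ry": 0,"rz": 0,"grip": 1}]'

```text
time: 24.25
position: [0.6388, -0.0409, 0.1248]
tcp_rot: [-0.001, 0.707, 0.707, -0.0]
contact_force: [-0.7, 0.5, -0.1]
finger_gap: 0.0854
grip_force: 0.0
```

```bash
python3 -c "
from h import *
plan((568,160,125,71),(501.5,360.8,125,52),(501.5,360.8,40,52))
im,d=snap('top');np.save('bi.npy',im);W=world('top',d)
hsv=cv2.cvtColor(im,cv2.COLOR_RGB2HSV).astype(int)
c=im[212:252,187:227,::-1]
# outline rect of the board, using rays on z=4mm plane
g=(abs(hsv[...,0]-77)<15)&(hsv[...,1]>120);m=np.zeros(g.shape,bool);m[214:250,189:225]=~g[214:250,189:225]
q=W[m];q=q[q[:,2]>.002];print('board',cv2.minAreaRect((q[:,:2]*1000).astype(np.float32)),q.mean(0))
s=m&(hsv[...,1]<70)
q=W[s];print('grey/white',len(q),cv2.minAreaRect((q[:,:2]*1000).astype(np.float32)))
cv2.imwrite('pics/b.png',cv2.resize(c,(600,600),interpolation=cv2.INTER_CUBIC))"
```

```text
now [638.8 -40.9 124.8] 89.9 t 24.25 gap 85.4 F [-0.7  0.5 -0.1] gf 0.0 q [-0.18  0.64  1.32 -0.    1.18 -0.18]
 dx 200.8 dy -71.0 dz -0.2 rz 0.331 rows~ 7
 dx 168.2 dy -128.3 dz -0.0 rz 0.332 rows~ 7
 dx 0.0 dy 0.0 dz 85.0 rz -0.000 rows~ 4
board ((505.82220458984375, 365.5314636230469), (60.791507720947266, 41.23550796508789), 51.51542282104492) [0.50539818 0.36435707 0.00933179]
grey/white 198 ((508.5141296386719, 364.91351318359375), (62.46046447753906, 35.79716110229492), 48.1796760559082)
```

View pics/b.png

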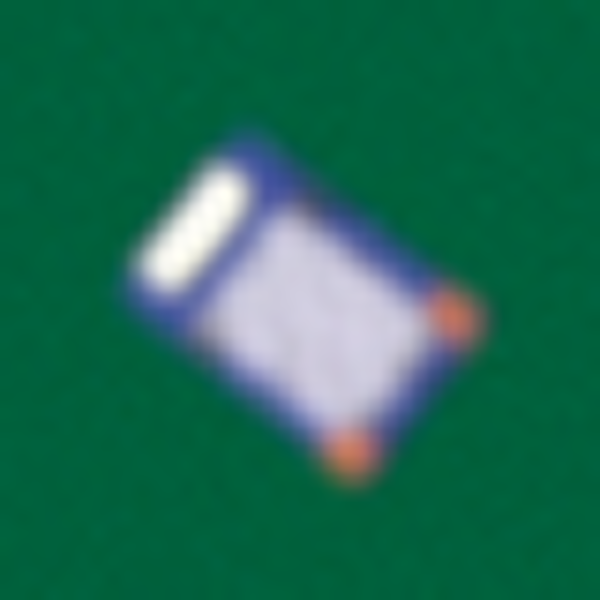

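```bash
python3 -c "
from h import *
c=camera_info('top');K=np.array(c['K']);R=cv2.Rodrigues(np.array(c['rvec'],float))[0];t=np.array(c['tvec'],float).ravel();o=-R.T@t
def ray(u,v,z):
    d=R.T@np.linalg.inv(K)@[u,v,1];return ((o+d*(z-o[2])/d[2])*1000).round(1)
P=lambda x,y:(187+x/15-.5,212+y/15-.5)
print(ray(*P(317,317),.014),ray(*P(302,303),.003))
a,b=ray(*P(195,228),.011),ray(*P(400,385),.003);print(a,b)
"
```

```text
[503.  360.7  14. ] [506.1 366.2   3. ]
[520.1 384.1  11. ] [490.5 348.    3. ]
```

play_rows --moves '[{"dx": 25,"dy": -9,"dz": 0,"rx": 0,"ry": 0,"rz": 0.04,"grip": 1},{"dx": 56,"dy": -20,"dz": 0,"rx": 0,"ry": 0,"rz": 0.09,"grip": 1},{"dx": 92,"dy": -33,"dz": 0,"rx": 0,"ry": 0,"rz": 0.15,"grip": 1},{"dx": 128,"dy": -45,"dz": 0,"rx": 0,"ry": 0,"rz": 0.21,"grip": 1},{"dx": 164,"dy": -58,"dz": 0,"rx": 0,"ry": 0,"rz": 0.27,"grip": 1},{"dx": 201,"dy": -71,"dz": 0,"rx": 0,"ry": 0,"rz": 0.331,"grip": 1}]'

```text
time: 24.8
position: [0.5671, 0.1614, 0.1245]
tcp_rot: [-0.0, 0.815, 0.579, -0.001]
contact_force: [0.1, -0.3, -0.3]
finger_gap: 0.0853
grip_force: 0.0
```

play_rows --moves '[{"dx": 28,"dy": -21,"dz": 0,"rx": 0,"ry": 0,"rz": 0.06,"grip": 1},{"dx": 56,"dy": -43,"dz": 0,"rx": 0,"ry": 0,"rz": 0.11,"grip": 1},{"dx": 84,"dy": -64,"dz": 0,"rx": 0,"ry": 0,"rz": 0.17,"grip": 1},{"dx": 112,"dy": -86,"dz": 0,"rx": 0,"ry": 0,"rz": 0.22,"grip": 1},{"dx": 140,"dy": -107,"dz": 0,"rx": 0,"ry": 0,"rz": 0.28,"grip": 1},{"dx": 168,"dy": -128,"dz": 0,"rx": 0,"ry": 0,"rz": 0.332,"grip": 1},{"dx": 168,"dy": -128,"dz": 20,"rx": 0,"ry": 0,"rz": 0.332,"grip": 1},{"dx": 168,"dy": -128,"dz": 50,"rx": 0,"ry": 0,"rz": 0.332,"grip": 1}]'

```text
time: 25.47
position: [0.5025, 0.3638, 0.0768]
tcp_rot: [-0.0, 0.898, 0.44, 0.003]
contact_force: [-0.3, 0.2, -0.3]
finger_gap: 0.0855
grip_force: 0.0
```

play_rows --moves '[{"dx": 0,"dy": 0,"dz": 20,"rx": 0,"ry": 0,"rz": 0,"grip": 1},{"dx": 0,"dy": 0,"dz": 20,"rx": 0,"ry": 0,"rz": 0,"grip": 1},{"dx": 0,"dy": 0,"dz": 20,"rx": 0,"ry": 0,"rz": 0,"grip": 1},{"dx": 0,"dy": 0,"dz": 20,"rx": 0,"ry": 0,"rz": 0,"grip": 1}]'

```text
time: 25.8
position: [0.5029, 0.3608, 0.0564]
tcp_rot: [0.0, 0.899, 0.438, 0.0]
contact_force: [1.0, -0.0, -0.1]
finger_gap: 0.0852
grip_force: 0.0
```

```bash
python3 -c "
from h import *
plan((501.5,361.5,8,52))
im,d=snap('top');W=world('top',d)
for z0,y0,x0,r in((.032,-.125,.64,.03),(.057,.042,.64,.03),(.082,-.042,.64,.04)):
  m=(abs(W[...,2]-z0)<.006)&(abs(W[...,0]-x0)<r)&(abs(W[...,1]-y0)<r+.01)
  q=W[m];print(cv2.minAreaRect((q[:,:2]*1000).astype(np.float32)),q.mean(0))
b,_=snap('side');cv2.imwrite('pics/c5.png',np.hstack([cv2.resize(im[140:250,270:450,::-1],(400,244)),cv2.resize(b[240:350,180:360,::-1],(400,244))]))"
```

```text
now [502.9 360.8  56.4] 51.9 t 25.8 gap 85.2 F [ 1.  -0.  -0.1] gf 0.0 q [ 0.5   0.68  1.46 -0.    1.    1.16]
 dx -0.3 dy -1.5 dz 48.4 rz -0.001 rows~ 3
((639.4714965820312, -127.73041534423828), (52.23257064819336, 30.080766677856445), 88.0688705444336) [ 0.63928134 -0.12798289  0.03297322]
((638.0389404296875, 41.73402404785156), (35.12612533569336, 37.453712463378906), 88.96417236328125) [0.63748203 0.04254851 0.05913978]
((639.2255859375, -40.33769226074219), (40.97526931762695, 61.45304870605469), 1.155864953994751) [ 0.6386087  -0.04031648  0.08214438]
```

View pics/c5.png

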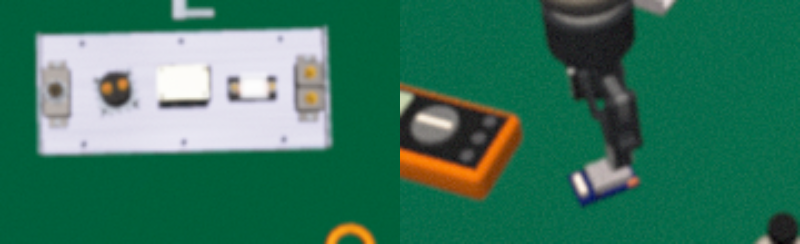

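The plate sits square on the module at crop (183,83), measured at (639,-40) with its top at 82 mm. The gripper is over the board's heat sink, well clear of the meter.

play_rows --moves '[{"dx": 0,"dy": 0,"dz": 20,"rx": 0,"ry": 0,"rz": 0,"grip": 0.6},{"dx": 0,"dy": 0,"dz": 38,"rx": 0,"ry": 0,"rz": 0,"grip": 0.6},{"dx": 0,"dy": 0,"dz": 45,"rx": 0,"ry": 0,"rz": 0,"grip": 0.6},{"dx": 0,"dy": 0,"dz": 47,"rx": 0,"ry": 0,"rz": 0,"grip": 0.6},{"dx": 0,"dy": 0,"dz": 47,"rx": 0,"ry": 0,"rz": 0,"grip": 0.6},{"dx": 0,"dy": 0,"dz": 47,"rx": 0,"ry": 0,"rz": 0,"grip": 0.6},{"dx": 0,"dy": 0,"dz": 47,"rx": 0,"ry": 0,"rz": 0,"grip": 0.6}]'

```text
time: 26.48
position: [0.5031, 0.3611, 0.01]
tcp_rot: [-0.0, 0.899, 0.438, 0.001]
contact_force: [-0.6, 0.1, 1.1]
finger_gap: 0.0516
grip_force: 0.0
```

play_rows --moves '[{"dx": 0,"dy": 0,"dz": 2,"rx": 0,"ry": 0,"rz": 0,"grip": 0.6},{"dx": 0,"dy": 0,"dz": 2,"rx": 0,"ry": 0,"rz": 0,"grip": 0.6},{"dx": 0,"dy": 0,"dz": 2,"rx": 0,"ry": 0,"rz": 0,"grip": 0.6}]'

```text
time: 26.73
position: [0.5024, 0.3607, 0.007]
tcp_rot: [0.0, 0.899, 0.438, 0.0]
contact_force: [-0.2, 0.2, -0.0]
finger_gap: 0.0512
grip_force: 0.0
```

play_rows --moves '[{"dx": 0,"dy": 0,"dz": 0,"rx": 0,"ry": 0,"rz": 0,"grip": 0},{"dx": 0,"dy": 0,"dz": 0,"rx": 0,"ry": 0,"rz": 0,"grip": 0},{"dx": 0,"dy": 0,"dz": 0,"rx": 0,"ry": 0,"rz": 0,"grip": 0},{"dx": 0,"dy": 0,"dz": 0,"rx": 0,"ry": 0,"rz": 0,"grip": 0},{"dx": 0,"dy": 0,"dz": 0,"rx": 0,"ry": 0,"rz": 0,"grip": 0},{"dx": 0,"dy": 0,"dz": 0,"rx": 0,"ry": 0,"rz": 0,"grip": 0},{"dx": 0,"dy": 0,"dz": 0,"rx": 0,"ry": 0,"rz": 0,"grip": 0},{"dx": 0,"dy": 0,"dz": 0,"rx": 0,"ry": 0,"rz": 0,"grip": 0}]'

```text
time: 27.4
position: [0.5025, 0.3608, 0.0072]
tcp_rot: [0.0, 0.899, 0.438, 0.0]
contact_force: [-0.1, -0.8, 5.4]
finger_gap: 0.024
grip_force: 59.4
```

```bash
python3 -c "
from h import *
plan((502.5,361,130,52),(570,157,130,71),(639,-46.5,130,90))"
```

```text
now [502.5 360.8   7.2] 52.0 t 27.4 gap 24.0 F [-0.1 -0.8  5.4] gf 59.4 q [ 0.5   0.75  1.49 -0.    0.9   1.16]
 dx 0.1 dy -0.1 dz -122.8 rz -0.001 rows~ 5
 dx -119.2 dy 178.8 dz -0.0 rz -0.332 rows~ 7
 dx -169.9 dy 131.5 dz -0.0 rz -0.332 rows~ 7
```

play_rows --moves '[{"dx": 0,"dy": 0,"dz": -10,"rx": 0,"ry": 0,"rz": 0,"grip": 0},{"dx": 0,"dy": 0,"dz": -30,"rx": 0,"ry": 0,"rz": 0,"grip": 0},{"dx": 0,"dy": 0,"dz": -60,"rx": 0,"ry": 0,"rz": 0,"grip": 0},{"dx": 0,"dy": 0,"dz": -95,"rx": 0,"ry": 0,"rz": 0,"grip": 0},{"dx": 0,"dy": 0,"dz": -123,"rx": 0,"ry": 0,"rz": 0,"grip": 0},{"dx": 0,"dy": 0,"dz": -123,"rx": 0,"ry": 0,"rz": 0,"grip": 0}]'

```text
time: 27.9
position: [0.505, 0.3623, 0.1366]
tcp_rot: [-0.0, 0.899, 0.438, 0.006]
contact_force: [1.4, 0.3, 0.5]
finger_gap: 0.0241
grip_force: 58.9
```

play_rows --moves '[{"dx": -14,"dy": 20,"dz": 0,"rx": 0,"ry": 0,"rz": -0.04,"grip": 0},{"dx": -32,"dy": 48,"dz": 0,"rx": 0,"ry": 0,"rz": -0.09,"grip": 0},{"dx": -51,"dy": 77,"dz": 0,"rx": 0,"ry": 0,"rz": -0.14,"grip": 0},{"dx": -71,"dy": 106,"dz": 0,"rx": 0,"ry": 0,"rz": -0.2,"grip": 0},{"dx": -90,"dy": 135,"dz": 0,"rx": 0,"ry": 0,"rz": -0.25,"grip": 0},{"dx": -106,"dy": 159,"dz": 0,"rx": 0,"ry": 0,"rz": -0.3,"grip": 0},{"dx": -119,"dy": 179,"dz": 0,"rx": 0,"ry": 0,"rz": -0.332,"grip": 0}]'

```text
time: 28.48
position: [0.5701, 0.1543, 0.1295]
tcp_rot: [-0.0, 0.814, 0.581, -0.0]
contact_force: [0.5, -0.1, -0.6]
finger_gap: 0.0237
grip_force: 59.0
```

play_rows --moves '[{"dx": -24,"dy": 19,"dz": 0,"rx": 0,"ry": 0,"rz": -0.05,"grip": 0},{"dx": -50,"dy": 39,"dz": 0,"rx": 0,"ry": 0,"rz": -0.1,"grip": 0},{"dx": -78,"dy": 60,"dz": 0,"rx": 0,"ry": 0,"rz": -0.15,"grip": 0},{"dx": -106,"dy": 82,"dz": 0,"rx": 0,"ry": 0,"rz": -0.21,"grip": 0},{"dx": -132,"dy": 102,"dz": 0,"rx": 0,"ry": 0,"rz": -0.26,"grip": 0},{"dx": -154,"dy": 119,"dz": 0,"rx": 0,"ry": 0,"rz": -0.3,"grip": 0},{"dx": -170,"dy": 131,"dz": 0,"rx": 0,"ry": 0,"rz": -0.332,"grip": 0},{"dx": -170,"dy": 131,"dz": 0,"rx": 0,"ry": 0,"rz": -0.332,"grip": 0}]'

```text
time: 29.15
position: [0.639, -0.0511, 0.1292]
tcp_rot: [0.001, 0.708, 0.706, -0.0]
contact_force: [-0.5, -0.0, -0.1]
finger_gap: 0.0238
grip_force: 59.0
```

play_rows --moves '[{"dx": 0,"dy": 0,"dz": 8,"rx": 0,"ry": 0,"rz": 0,"grip": 0},{"dx": 0,"dy": 0,"dz": 20,"rx": 0,"ry": 0,"rz": 0,"grip": 0},{"dx": 0,"dy": 0,"dz": 20,"rx": 0,"ry": 0,"rz": 0,"grip": 0},{"dx": 0,"dy": 0,"dz": 20,"rx": 0,"ry": 0,"rz": 0,"grip": 0},{"dx": 0,"dy": 0,"dz": 20,"rx": 0,"ry": 0,"rz": 0,"grip": 0}]'

```text
time: 29.57
position: [0.6382, -0.0458, 0.1099]
tcp_rot: [-0.0, 0.707, 0.707, -0.0]
contact_force: [0.2, -0.1, -1.0]
finger_gap: 0.0238
grip_force: 59.0
```

```bash
python3 -c "
from h import *
plan((639,-46.7,92,90))
b,_=snap('side');cv2.imwrite('pics/c6.png',cv2.resize(b[110:230,240:400,::-1],(800,600)))"
```

```text
now [638.2 -45.8 109.9] 90.1 t 29.57 gap 23.8 F [ 0.2 -0.1 -1. ] gf 59.0 q [-0.19  0.66  1.34  0.    1.14 -0.19]
 dx -0.9 dy 0.8 dz 17.9 rz 0.001 rows~ 2
```

View pics/c6.png

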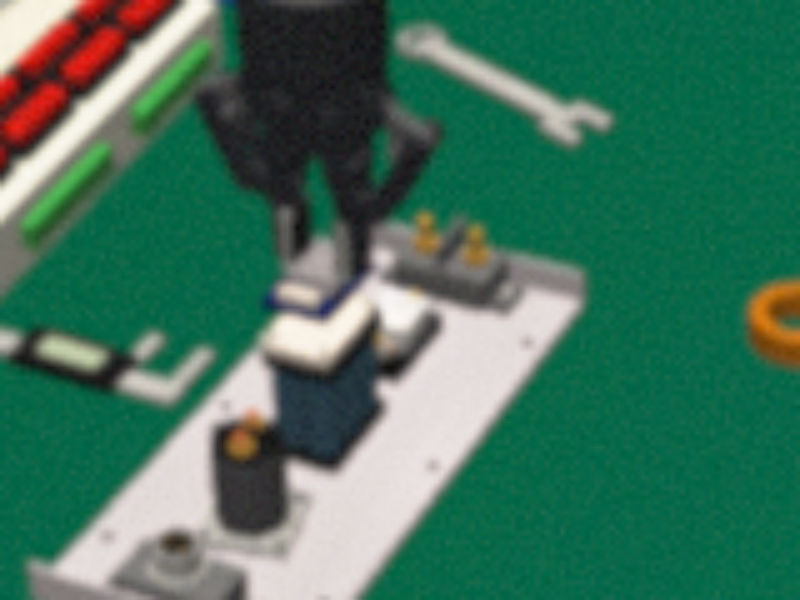

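The board is held level above the plate, at crop (320,285). Lowering to touchdown at a TCP height of about 89 mm.

play_rows --moves '[{"dx": -1,"dy": 1,"dz": 8,"rx": 0,"ry": 0,"rz": 0,"grip": 0},{"dx": -1,"dy": 1,"dz": 14,"rx": 0,"ry": 0,"rz": 0,"grip": 0},{"dx": -1,"dy": 1,"dz": 17,"rx": 0,"ry": 0,"rz": 0,"grip": 0},{"dx": -1,"dy": 1,"dz": 19,"rx": 0,"ry": 0,"rz": 0,"grip": 0},{"dx": -1,"dy": 1,"dz": 19,"rx": 0,"ry": 0,"rz": 0,"grip": 0},{"dx": -1,"dy": 1,"dz": 19,"rx": 0,"ry": 0,"rz": 0,"grip": 0},{"dx": -1,"dy": 1,"dz": 19,"rx": 0,"ry": 0,"rz": 0,"grip": 0}]'

```text
time: 30.2
position: [0.6395, -0.0478, 0.091]
tcp_rot: [0.0, 0.707, 0.707, 0.0]
contact_force: [0.4, -0.1, 0.0]
finger_gap: 0.0236
grip_force: 59.0
```

play_rows --moves '[{"dx": 0,"dy": 0,"dz": 1,"rx": 0,"ry": 0,"rz": 0,"grip": 0},{"dx": 0,"dy": 0,"dz": 1,"rx": 0,"ry": 0,"rz": 0,"grip": 0},{"dx": 0,"dy": 0,"dz": 1,"rx": 0,"ry": 0,"rz": 0,"grip": 0}]'

```text
time: 30.45
position: [0.6394, -0.0478, 0.0899]
tcp_rot: [0.0, 0.707, 0.707, 0.0]
contact_force: [0.6, 0.7, -0.5]
finger_gap: 0.0241
grip_force: 59.0
```

play_rows --moves '[{"dx": 0,"dy": 0,"dz": 0.7,"rx": 0,"ry": 0,"rz": 0,"grip": 0},{"dx": 0,"dy": 0,"dz": 0.7,"rx": 0,"ry": 0,"rz": 0,"grip": 0},{"dx": 0,"dy": 0,"dz": 0.7,"rx": 0,"ry": 0,"rz": 0,"grip": 0}]'

```text
time: 30.7
position: [0.6394, -0.0478, 0.0892]
tcp_rot: [0.0, 0.707, 0.707, 0.0]
contact_force: [0.4, -0.9, -0.8]
finger_gap: 0.0241
grip_force: 59.0
```

play_rows --moves '[{"dx": 0,"dy": 0,"dz": 0.5,"rx": 0,"ry": 0,"rz": 0,"grip": 0},{"dx": 0,"dy": 0,"dz": 0.5,"rx": 0,"ry": 0,"rz": 0,"grip": 0},{"dx": 0,"dy": 0,"dz": 0.5,"rx": 0,"ry": 0,"rz": 0,"grip": 0}]'

```text
time: 30.95
position: [0.6395, -0.0478, 0.0892]
tcp_rot: [0.0, 0.707, 0.707, 0.0]
contact_force: [-2.0, 0.4, 5.0]
finger_gap: 0.024
grip_force: 59.5
```

Contact made. I'll release with a limited opening first, then rise, back away and check.

play_rows --moves '[{"dx": 0,"dy": 0,"dz": 0,"rx": 0,"ry": 0,"rz": 0,"grip": 0.6},{"dx": 0,"dy": 0,"dz": 0,"rx": 0,"ry": 0,"rz": 0,"grip": 0.6},{"dx": 0,"dy": 0,"dz": 0,"rx": 0,"ry": 0,"rz": 0,"grip": 0.6},{"dx": 0,"dy": 0,"dz": 0,"rx": 0,"ry": 0,"rz": 0,"grip": 0.6},{"dx": 0,"dy": 0,"dz": -15,"rx": 0,"ry": 0,"rz": 0,"grip": 0.6},{"dx": 0,"dy": 0,"dz": -40,"rx": 0,"ry": 0,"rz": 0,"grip": 0.6},{"dx": 0,"dy": 0,"dz": -65,"rx": 0,"ry": 0,"rz": 0,"grip": 0.6},{"dx": 0,"dy": 0,"dz": -80,"rx": 0,"ry": 0,"rz": 0,"grip": 0.6}]'

```text
time: 31.62
position: [0.6402, -0.0479, 0.1711]
tcp_rot: [0.001, 0.707, 0.707, 0.001]
contact_force: [0.5, -0.3, -0.2]
finger_gap: 0.0511
grip_force: 0.0
```

play_rows --moves '[{"dx": 0,"dy": -35,"dz": 0,"rx": 0,"ry": 0,"rz": 0,"grip": 0.6},{"dx": 0,"dy": -70,"dz": 0,"rx": 0,"ry": 0,"rz": 0,"grip": 0.6},{"dx": 0,"dy": -105,"dz": 0,"rx": 0,"ry": 0,"rz": 0,"grip": 0.6},{"dx": 0,"dy": -140,"dz": 0,"rx": 0,"ry": 0,"rz": 0,"grip": 0.6},{"dx": 0,"dy": -175,"dz": 0,"rx": 0,"ry": 0,"rz": 0,"grip": 0.6},{"dx": 0,"dy": -200,"dz": 0,"rx": 0,"ry": 0,"rz": 0,"grip": 0.6},{"dx": 0,"dy": -200,"dz": 0,"rx": 0,"ry": 0,"rz": 0,"grip": 0.6},{"dx": 0,"dy": -200,"dz": 0,"rx": 0,"ry": 0,"rz": 0,"grip": 0.6}]'

```text
time: 32.28
position: [0.439, -0.0478, 0.1691]
tcp_rot: [0.001, 0.707, 0.707, 0.0]
contact_force: [0.9, -0.2, -0.6]
finger_gap: 0.051
grip_force: 0.0
```

```bash
python3 -c "
from h import *
plan()
im,d=snap('top');W=world('top',d)
for n,z0,dz,y0,x0,r in(('fuse',.032,.006,-.125,.64,.03),('cont',.057,.006,.042,.64,.03),('stack',.092,.012,-.042,.64,.04),('plate/board',.085,.006,-.042,.64,.04)):
  m=(abs(W[...,2]-z0)<dz)&(abs(W[...,0]-x0)<r)&(abs(W[...,1]-y0)<r+.01)
  q=W[m];print(n,cv2.minAreaRect((q[:,:2]*1000).astype(np.float32)),q.mean(0))
b,_=snap('side');cv2.imwrite('pics/c7.png',np.hstack([cv2.resize(im[140:230,280:430,::-1],(400,240),interpolation=2),cv2.resize(b[140:245,240:415,::-1],(400,240),interpolation=2)]))"
```

```text
now [439.  -47.8 169.1] 90.0 t 32.28 gap 51.0 F [ 0.9 -0.2 -0.6] gf 0.0 q [-0.28  0.26  1.84 -0.    1.05 -0.28]
fuse ((639.3990478515625, -127.71830749511719), (52.515838623046875, 30.344478607177734), 88.55584716796875) [ 0.63897268 -0.12728311  0.03371608]
cont ((638.5082397460938, 41.73621368408203), (35.17594909667969, 38.32860565185547), 88.65290832519531) [0.63767302 0.04244969 0.05950832]
stack ((638.4085693359375, -39.51025390625), (58.262794494628906, 42.593360900878906), 88.77528381347656) [ 0.63833122 -0.03975026  0.0899258 ]
plate/board ((638.4085693359375, -39.51025390625), (58.262794494628906, 42.593360900878906), 88.77528381347656) [ 0.6378578  -0.03721879  0.08636125]
```

View pics/c7.png

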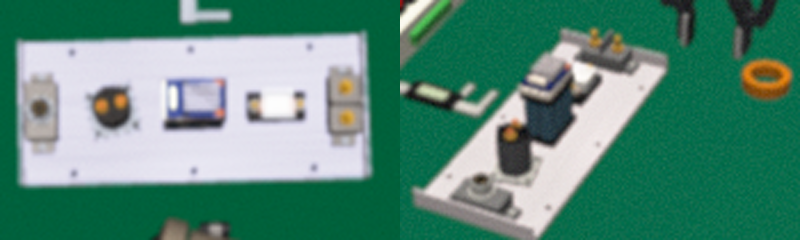

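The board is centred on the plate at crop (195,100) with the heat sink up, about 1 mm off plate centre. All parts are upright and in place. Handing in.

```bash
python3 -c "
from cell import *
print(job_done())"
```

```text
the job is handed in; nothing more can be done
None
```

The battery box is laid out as asked and handed in at about 32 s of the 136 s allowed. In the last camera check every part was upright and well within its position limits, and the multimeter and tape roll were left where they were; no verdict came back at hand-in.

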